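Load eyepiece barrels into the cleaning station

ROBOT

A 6-joint arm with a two-finger parallel gripper is mounted at the origin on the work surface. World frame = base frame: x ahead of the robot, y to its left, z up, the work surface at z = 0. Lengths are in m, angles in rad, forces in N, time in s.
With the tool pointing down it reaches from about 0.35 to 0.775 m from the base axis. Payload 5.5 kg.
Tool frame: the origin (TCP) lies between the finger pads; the fingertips stand env.nose_length ahead of it and the grasp point (between the pads) lies 8 mm behind it (env.nose_length is the distance from the TCP to the fingertips, in m); z points along the fingers, y is the direction in which the jaws open and shut (so a half turn about z gives the same grasp; the last joint's range is limited). The gripper opens to 85 mm and grips with 20 to 120 N. Pads are 22 mm wide; open, the fingers measure 114 mm over their backs; the gripper's body (76 mm by 85 mm) begins 54 mm behind the grasp point. The pads swing forward as they close: fully open they stand 13 mm farther back than shut.
Start: joints at [1.131, 0.313, 0.046, 1.304, 0, 1.431], TCP at [0.17, 0.549, 0.242] pointing down, gripper open.
Joint ranges: [-2.76, 2.76], [-0.86, 1.69], [-1.03, 1.26], [-2.2, 2.34], [-1.47, 1.5], [-3.14, 3.14]. Speed limits (rad/s): [2.57, 2.57, 3.14, 3.14, 3.14, 3.14].

INTERFACE

Orientations are given as a unit quaternion [w, x, y, z].
In Python, from workcell import env gives the robot as it stands. The module is installed in compiled form; this text tells all that it offers.
- The arm moves only by the shell command python3 -m creep 'ROWS' [FORCE]. ROWS is a JSON object of lists of equal length, an entry for each row: "hand": the finger opening in mm, from 0 to 85.4; "delta_pos": the shift along the tool's x, y, z scaled (see below), a list of three; "turn": the turn about the tool's z scaled (see below). In form: {"hand": [hand, ...], "delta_pos": [[dx, dy, dz], ...], "turn": [turn, ...]}. A call has exactly 5 rows; each row shifts and turns the commanded pose from where the row before left it, along the tool's axes as they then stand; what a row does not reach is not made up. The controller multiplies each number of a shift by 0.8 m and each number of a turn by 5 degrees. A row lasts 1/12 s, in which the tool goes at most 41.7 mm and 7.16 degrees, less where a joint would pass 70% of its speed; a pose out of reach is approached as far as the arm can. A call with a number of a shift or a turn outside -1 to 1 is refused whole. A call with a gripper value outside its range is refused whole. The fingers move at their own pace and stop on an object; FORCE is the grip in N (left out, the last holds). Time passes only in rows, so rows that do not move let the fingers close, or fill a call up. It gives the time, the measured TCP pose, the force and the opening at its end, in the units of the state.
- env.get_state(): the state, without advancing time (a new reading comes with each control period).
- env.read_camera(name): name is "scene" or "side" or "wrist"; returns a dict with "pixels" (400x640x3 uint8, red, green, blue), "depth" (400x640 float32, m along the optical axis (not along the pixel's ray), 0 where there is no reading), "fx", "fy", "cx", "cy" (pixels), "origin" and "orientation" of the camera in the world. Camera axes: x right, y down, z forward; pixel columns grow to the right and rows downward; lengths in m; the calibration is good to about 2 mm. A picture is of the moment at which its call begins.
- env.hand_in(): hands the job in, once; it reports no verdict.
Trained networks look in the newest picture that a camera, given by its name, has taken for a name from the list of things; names that differ only in an ending like _2 or _b are one class to them, and where a whole thing is asked for, a point or a joint stands for the part that bears it (a point fixed in the world has none). Each returns a list of dicts, best first, with "score" (0 to 1); they miss things now and then, are a little off and sometimes report something else, mostly with a low value. They report only what shows in the picture. A call takes as long as a camera call. They do not tell look-alikes from the thing itself.
- env.find_in(camera, target): "location" ([row, column] in pixels, amid what is visible of it).
- env.pinpoint(camera, target): "location" ([row, column] in pixels: a listed point, or the origin of a listed thing).
The state is a dict: "clock": time; "joint_pos": joint angles; "qvel": joint speeds; "tau": joint torques, N m; "tcp_pos": TCP position; "orientation": TCP orientation; "wrist_force": force on the tool from outside, world axes, zero at the start; "ft_torque": the same for the moment, N m; "finger_gap": finger opening in m.
Only numpy, scipy, OpenCV 4.12 (cv2) and the standard library are available. Lean on these libraries where they do the work, as an engineer would, in place of code of your own. Each camera call takes 0.05 s, during which the arm holds its last target.

TASK

Get the eyepieces ready for cleaning: stand every loose eyepiece barrel upright on the station floor, one to a V-notch in any order, and push each one home until it rests against both faces of its notch. When all are home, push the guard door shut until it seats on its catch, and only then press the cleaner canister's nozzle cap down all the way and let it spring back up. Leave the dish, the lens case and the pen torch where they are.

Things in the scene. Friction and masses are not known exactly. Their poses are not given: they have to be found in the camera images.
- station: Cleaning station, fixed, open on top: steel floor plate (top 8 mm above the table, x -160 to +176, y -85 to +110 mm), V-block along the back, guard door along the front, 8 mm end walls at x = -156 and +156 mm, up to 40 mm above the table. Origin on the table; x axis along the row of notches (roughly away from the robot), y axis into the notches (roughly to the robot's left).
- vblock (a point): White slippery plastic V-block on the station, 32 mm high above the floor plate; this point is the middle of its front on the floor plate, axes as the station. Five upright 90-degree ridges 60 mm apart make four V-notches, 30 mm deep, 60 mm wide at the mouth, opening towards the station's -y. Ridge tips at station y = +43 mm, notch bottoms at +73 mm.
- guard (a joint): Guard door: clear panel in an aluminium frame, 277 mm long, 10 mm thick, 12 to 80 mm above the table. 0 = shut (its mid-plane then at station y = -75 mm); grows to 1.2 rad as its free end swings out to station -y. Stays where left. A sprung roller catch at the free end resists from 0.07 rad (about 6 N at the push point), snaps over at 0.035 rad, then pulls it home to 0.
- guard_hinge (a point): Point on the guard's hinge axis, 46 mm above the table; its x axis points along the door to the free end, its -y axis out of the door's outer face (turns with the door).
- guard_push (a point): Point on the guard's outer face, 220 mm from the hinge axis and 46 mm above the table: a good place to push it shut. Axes as guard_hinge.
- cap (a joint): Sprung nozzle cap of the cleaner canister, m: 0 = up, 0.007 = fully down; 2 N preload, about 7.6 N fully down; springs back when let go.
- cap_top (a point): Centre of the top of the white nozzle cap (26 mm across), 145 mm above the table when up. The canister, 48 mm across, is fixed in a heavy foot behind the V-block.
- seat0 (a point): Where the centre (half-way up) of a barrel lies when it stands on the station floor resting against both faces of notch 0 (0 nearest the hinge end): 35 mm above the table, 28.3 mm in front of the notch bottom. Axes as the station.
- seat1 (a point): Where the centre (half-way up) of a barrel lies when it stands on the station floor resting against both faces of notch 1 (0 nearest the hinge end): 35 mm above the table, 28.3 mm in front of the notch bottom. Axes as the station.
- seat2 (a point): Where the centre (half-way up) of a barrel lies when it stands on the station floor resting against both faces of notch 2 (0 nearest the hinge end): 35 mm above the table, 28.3 mm in front of the notch bottom. Axes as the station.
- seat3 (a point): Where the centre (half-way up) of a barrel lies when it stands on the station floor resting against both faces of notch 3 (0 nearest the hinge end): 35 mm above the table, 28.3 mm in front of the notch bottom. Axes as the station.
- barrel0_mid (a point): Eyepiece barrel, upright black cylinder with a bright band and glass on top, 40 mm diameter, 54 mm high, about 0.12 kg, heavy at the foot; push it below its middle, or it tips over the block; if it touches one face only, push it along that face to its seat, standing loose on the table at the start (three or four are there, all alike); its centre, half-way up, z axis up along the barrel.
- barrel1_mid (a point): Eyepiece barrel, upright black cylinder with a bright band and glass on top, 40 mm diameter, 54 mm high, about 0.12 kg, heavy at the foot; push it below its middle, or it tips over the block; if it touches one face only, push it along that face to its seat, standing loose on the table at the start (three or four are there, all alike); its centre, half-way up, z axis up along the barrel.
- barrel2_mid (a point): Eyepiece barrel, upright black cylinder with a bright band and glass on top, 40 mm diameter, 54 mm high, about 0.12 kg, heavy at the foot; push it below its middle, or it tips over the block; if it touches one face only, push it along that face to its seat, standing loose on the table at the start (three or four are there, all alike); its centre, half-way up, z axis up along the barrel.
- barrel3_mid (a point): Eyepiece barrel, upright black cylinder with a bright band and glass on top, 40 mm diameter, 54 mm high, about 0.12 kg, heavy at the foot; push it below its middle, or it tips over the block; if it touches one face only, push it along that face to its seat, standing loose on the table at the start (three or four are there, all alike); its centre, half-way up, z axis up along the barrel.
- dish_mid (a point): Bystander, loose: shallow pale translucent plastic dish, 120 mm across, 30 mm high; point 15 mm up on its axis.
- lens_case_mid (a point): Bystander, loose: closed grey lens case, 90 x 60 x 35 mm; its centre.
- torch_mid (a point): Bystander, loose: pen torch lying flat, 130 mm long, 16 mm thick; its centre.
Not all that is in view belongs to the job. What is shaped like the part that bears barrel2_mid but blue is not meant. Leave any orange look-alike of the part that bears barrel0_mid alone.

How it is judged:
By the outcome, as a careful person would: the job done as asked, in the order asked, and still so for the second after the job is handed in, with the robot touching nothing.
Of barrel0, barrel1, barrel2, barrel3 only 3 to 4 are there at a start; the rules pass over those that are not, and their reading is None.
At some moment in a run one of barrel0, barrel1, barrel2, barrel3 may be knocked a few centimetres aside while the robot is not near it.
It also fails if it takes over 210 s, if anything falls off the work surface, if the arm or the gripper's body presses on something with over 40 N, if the wrist force passes 120 N, or if a joint passes its speed limit or range.

## Working session

There is one attempt and no reset: what is moved stays moved. The work goes in short steps, Python scripts to look and compute and a shell command to move; the robot and the scene stay as the last step left them, time stands still between calls to the robot, and variables do not carry over. Pictures are saved under pics/ and viewed, and the job is handed in when it is done.

```bash
mkdir -p pics; cat > h.py <<'E'
import numpy as np, cv2
from scipy.spatial.transform import Rotation as R
from workcell import env
def q2R(q): return R.from_quat([q[1],q[2],q[3],q[0]]).as_matrix()
def cam(n):
    return env.read_camera(n)
def save(c,name,crop=None,scale=1):
    im=c["pixels"][:,:,::-1].copy()
    if crop: im=im[crop[0]:crop[1],crop[2]:crop[3]]
    if scale!=1: im=cv2.resize(im,None,fx=scale,fy=scale,interpolation=cv2.INTER_CUBIC)
    cv2.imwrite("pics/"+name,im)
def px2w(c,r,col,z=None):
    """with depth if z None, else intersect plane z"""
    Rm=q2R(c["orientation"]); o=np.array(c["origin"])
    d=np.array([(col-c["cx"])/c["fx"],(r-c["cy"])/c["fy"],1.0])
    if z is None:
        dep=c["depth"][int(round(r)),int(round(col))]
        return o+Rm@(d*dep)
    dw=Rm@d
    return o+dw*(z-o[2])/dw[2]
def w2px(c,p):
    Rm=q2R(c["orientation"]); v=Rm.T@(np.array(p)-np.array(c["origin"]))
    return np.array([v[1]/v[2]*c["fy"]+c["cy"],v[0]/v[2]*c["fx"]+c["cx"]])
def cloud(c):
    r,cc=np.mgrid[0:400,0:640]; d=c["depth"]
    P=np.stack([(cc-c["cx"])/c["fx"]*d,(r-c["cy"])/c["fy"]*d,d],-1)
    return P@q2R(c["orientation"]).T+np.array(c["origin"])
def st():
    s=env.get_state()
    print("t",round(s["clock"],2),"tcp",np.round(s["tcp_pos"],4),"F",np.round(s["wrist_force"],1),"gap",round(s["finger_gap"],4),"j",np.round(s["joint_pos"],2))
    M=q2R(s["orientation"]);print("x",np.round(M[:,0],3),"y",np.round(M[:,1],3),"z",np.round(M[:,2],3))
    return s
E
python3 - <<'E'
from h import *
st();print(env.nose_length)
for n in ["scene","side","wrist"]:
    c=cam(n);save(c,n+"0.png");print(n,np.round(c["origin"],3),np.round(q2R(c["orientation"])[:,2],2),c["fx"])
    for t in ["station","vblock","guard_hinge","guard_push","cap_top","seat0","seat1","seat2","seat3","barrel0_mid","dish_mid","lens_case_mid","torch_mid"]:
        for d in env.pinpoint(n,t)[:6]:
            r,q=d["location"]
            zz={"station":0,"vblock":.008,"guard_hinge":.046,"guard_push":.046,"cap_top":.145,"barrel0_mid":.027,"dish_mid":.015,"lens_case_mid":.0175,"torch_mid":.008}.get(t,.035)
            print(t,round(d["score"],2),np.round([r,q]),np.round(px2w(c,r,q,zz),3))
E
```

```text
t 0.0 tcp [0.1696 0.5489 0.2414] F [ 0.1  0.6 -1. ] gap 0.0853 j [ 1.13  0.31  0.04  1.3  -0.    1.43]
x [-0.955  0.295  0.   ] y [ 0.295  0.955 -0.002] z [-0.001 -0.002 -1.   ]
0.011
scene [ 1.678 -0.245  0.902] [-0.81  0.19 -0.56] 505.66223906483185
station 0.62 [226. 376.] [ 0.533  0.181 -0.   ]
vblock 0.74 [221. 393.] [0.527 0.234 0.008]
guard_hinge 0.62 [192. 342.] [0.395 0.111 0.046]
guard_push 0.96 [229. 325.] [0.569 0.015 0.046]
guard_push 0.54 [287. 322.] [ 0.795 -0.046  0.046]
cap_top 0.42 [176. 436.] [0.526 0.356 0.145]
seat0 0.92 [198. 382.] [0.442 0.227 0.035]
seat0 0.88 [234. 399.] [0.628 0.216 0.035]
seat0 0.8 [209. 388.] [0.5   0.226 0.035]
seat0 0.58 [221. 397.] [0.566 0.232 0.035]
seat1 0.92 [198. 382.] [0.442 0.227 0.035]
seat1 0.88 [234. 399.] [0.628 0.216 0.035]
seat1 0.8 [209. 388.] [0.5   0.226 0.035]
seat1 0.58 [221. 397.] [0.566 0.232 0.035]
seat2 0.92 [198. 382.] [0.442 0.227 0.035]
seat2 0.88 [234. 399.] [0.628 0.216 0.035]
seat2 0.8 [209. 388.] [0.5   0.226 0.035]
seat2 0.58 [221. 397.] [0.566 0.232 0.035]
seat3 0.92 [198. 382.] [0.442 0.227 0.035]
seat3 0
[... 1200 characters left out ...]
 [174. 293.] [0.494 0.23  0.035]
seat3 0.93 [174. 330.] [0.619 0.222 0.035]
seat3 0.88 [173. 313.] [0.563 0.233 0.035]
seat3 0.62 [176. 278.] [0.44  0.222 0.035]
barrel0_mid 0.84 [277. 241.] [ 0.332 -0.207  0.027]
barrel0_mid 0.76 [286. 292.] [ 0.47  -0.248  0.027]
barrel0_mid 0.74 [173. 331.] [0.625 0.237 0.027]
dish_mid 0.71 [227. 384.] [ 0.765 -0.028  0.015]
lens_case_mid 0.82 [302. 387.] [ 0.72  -0.314  0.018]
torch_mid 0.77 [265. 374.] [ 0.709 -0.173  0.008]
wrist [0.095 0.573 0.373] [ 0.3  -0.09 -0.95] 287.36429956632594
seat0 0.6 [391. 172.] [0.444 0.221 0.035]
seat1 0.6 [391. 172.] [0.444 0.221 0.035]
seat2 0.6 [391. 172.] [0.444 0.221 0.035]
seat3 0.6 [391. 172.] [0.444 0.221 0.035]
```

View pics/scene0.png

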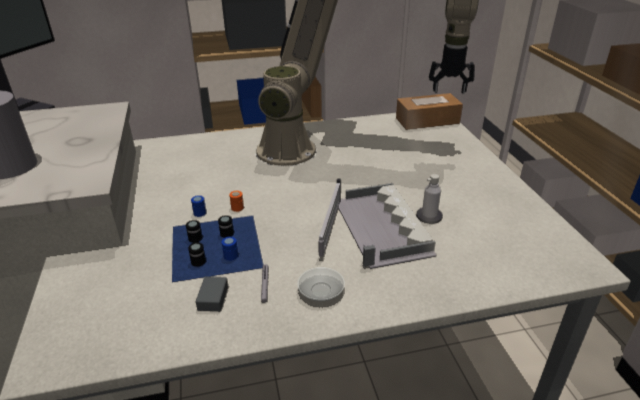

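View pics/side0.png

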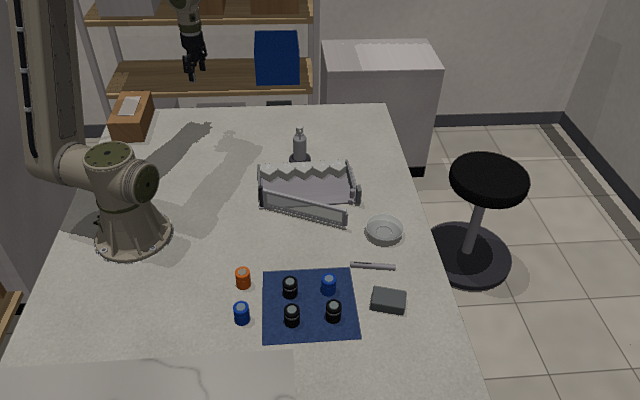

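View pics/wrist0.png

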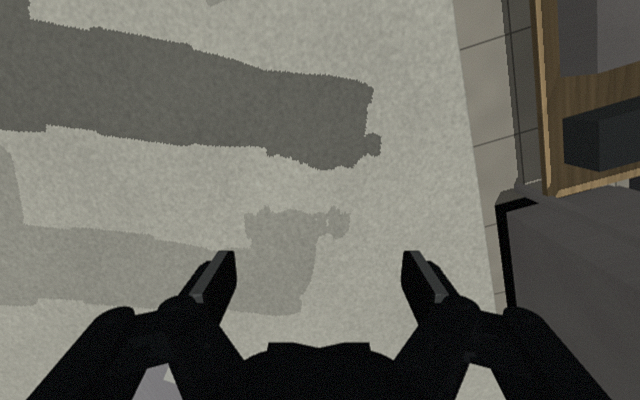

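The scene view shows three black barrels on the mat at (col,row) (193,231), (226,226) and (197,254). The look-alikes to leave are blue at (230,247) and (199,205) and orange at (237,200). The door is part-open at (330,218), the canister is at (432,200), and the torch, case and dish are at the front. Next I measure them and check close crops.

```bash
python3 - <<'E'
from h import *
from scipy import ndimage
cs=cam("scene");cd=cam("side")
for n,c in(("scene",cs),("side",cd)):
    P=cloud(c);z=P[...,2]
    m=(z>.040)&(z<.066)&(P[...,1]<-.12)&(P[...,0]>.2)&(P[...,0]<.7)
    L,k=ndimage.label(m)
    for i in range(1,k+1):
        s=L==i
        if s.sum()<12: continue
        q=P[s];t=q[q[:,2]>.050]
        col=c["pixels"][s].mean(0)
        mid=(q[:,:2].min(0)+q[:,:2].max(0))/2
        print(n,s.sum(),"rc",np.round(np.argwhere(s).mean(0)),"top mean",np.round(np.median(t,0),3) if len(t) else None,"bb",np.round(mid,3),np.round(np.ptp(q[:,:2],axis=0),3),"rgb",col.round())
    # white vblock top
    px=c["pixels"].astype(int)
    w=(z>.034)&(z<.046)&(P[...,0]>.35)&(P[...,0]<.75)&(P[...,1]>.15)&(P[...,1]<.32)
    print("vb",w.sum(),np.round(P[w].min(0),3),np.round(P[w].max(0),3))
    np.save("vb_"+n+".npy",P[w])
save(cs,"s_crop.png",(170,290,160,260),6);save(cd,"d_crop.png",(140,230,240,380),5)
save(cs,"st_crop.png",(165,275,310,450),5)
E
```

```text
scene 1088 rc [235.  67.] top mean [ 0.449 -0.677  0.058] bb [ 0.329 -0.7  ] [0.258 0.302] rgb [75. 72. 66.]
scene 123 rc [195. 236.] top mean [ 0.341 -0.213  0.056] bb [ 0.34  -0.213] [0.046 0.039] rgb [146.  88.  58.]
scene 135 rc [200. 198.] top mean [ 0.342 -0.33   0.056] bb [ 0.34  -0.329] [0.046 0.039] rgb [ 56.  71. 110.]
scene 148 rc [221. 225.] top mean [ 0.47  -0.255  0.056] bb [ 0.466 -0.255] [0.045 0.039] rgb [52. 54. 53.]
scene 155 rc [226. 193.] top mean [ 0.471 -0.346  0.056] bb [ 0.469 -0.346] [0.041 0.039] rgb [50. 52. 51.]
scene 168 rc [243. 229.] top mean [ 0.573 -0.252  0.056] bb [ 0.571 -0.252] [0.041 0.039] rgb [ 41.  61. 107.]
scene 180 rc [248. 196.] top mean [ 0.578 -0.34   0.056] bb [ 0.576 -0.341] [0.044 0.04 ] rgb [41. 43. 44.]
vb 1391 [0.37  0.15  0.034] [0.697 0.297 0.046]
side 182 rc [273. 242.] top mean [ 0.337 -0.215  0.056] bb [ 0.337 -0.212] [0.038 0.045] rgb [133.  86.  54.]
side 177 rc [280. 329.] top mean [ 0.568 -0.254  0.056] bb [ 0.569 -0.252] [0.038 0.043] rgb [ 46.  69. 112.]
side 185 rc [283. 290.] top mean [ 0.465 -0.258  0.055] bb [ 0.465 -0.255] [0.038 0.04 ] rgb [44. 47. 48.]
side 208 rc [306. 333.] top mean [ 0.572 -0.342  0.055] bb [ 0.573 -0.339] [0.039 0.044] rgb [45. 47. 48.]
side 211 rc [308. 241.] top mean [ 0.338 -0.331  0.056] bb [ 0.337 -0.329] [0.039 0.04 ] rgb [ 50.  71. 113.]
side 216 rc [311. 291.] top mean [ 0.466 -0.347  0.055] bb [ 0.466 -0.346] [0.038 0.041] rgb [45. 47. 48.]
vb 911 [0.369 0.15  0.034] [0.692 0.298 0.046]
```

View pics/s_crop.png

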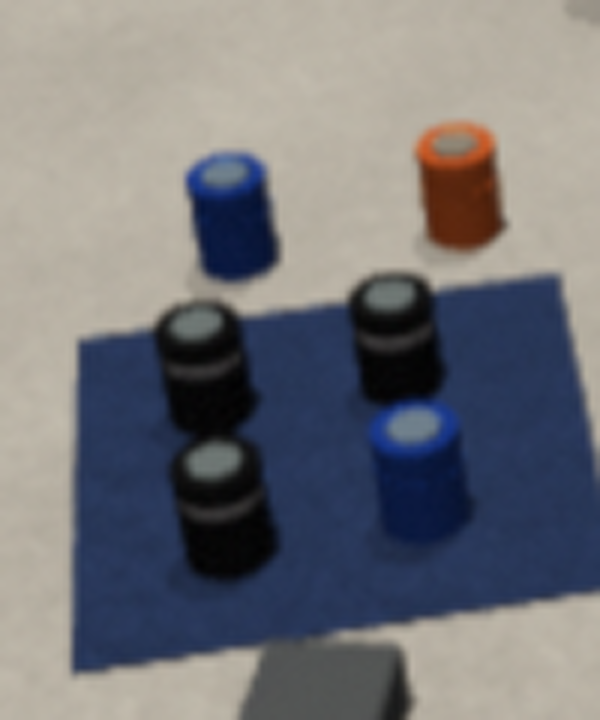

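View pics/d_crop.png

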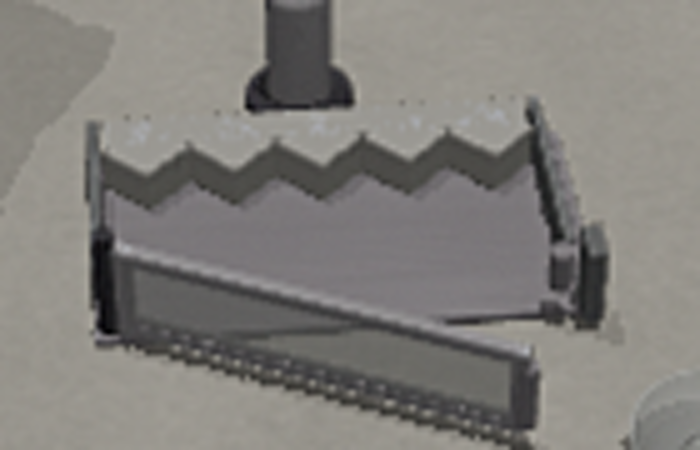

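View pics/st_crop.png

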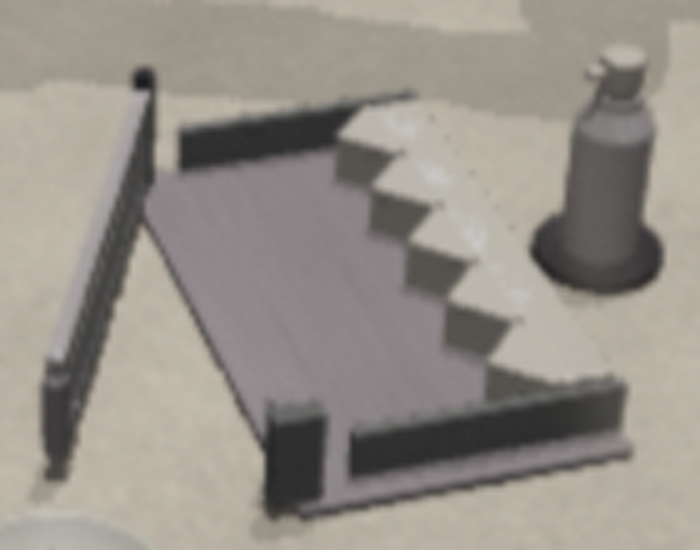

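```bash
python3 - <<'E'
from h import *
from scipy.optimize import differential_evolution
T=[];F=[];C=[]
for n in("scene","side"):
    c=cam(n);P=cloud(c);z=P[...,2];px=c["pixels"].astype(int)
    reg=(P[...,0]>.36)&(P[...,0]<.72)&(P[...,1]>.08)&(P[...,1]<.33)
    top=reg&(z>.037)&(z<.043)&(px.min(-1)>120)
    fl=reg&(z>.004)&(z<.012)
    T.append(P[top]);F.append(P[fl]);print(n,top.sum(),fl.sum())
    cap=(z>.13)&(z<.16)&(abs(P[...,0]-.53)<.05)&(abs(P[...,1]-.358)<.05)
    q=P[cap];print("cap",cap.sum(),q.min(0).round(3),q.max(0).round(3),np.median(q[q[:,2]>.14],0).round(3))
    dr=(z>.06)&(z<.095)&(P[...,0]>.36)&(P[...,0]<.70)&(P[...,1]<.16)&(P[...,1]>-.08)
    q=P[dr]
    hi=q[q[:,2]>.074]
    mx=np.polyfit(hi[:,0],hi[:,1],1);print("door top line",mx.round(3),hi[:,0].min().round(3),hi[:,0].max().round(3),hi[:,1].min().round(3),hi[:,1].max().round(3))
t=np.vstack(T);f=np.vstack(F)
def sd(p,v):
    x,y,a=v;d=p[:,:2]-[x,y];u=d@[np.cos(a),np.sin(a)];w=d@[-np.sin(a),np.cos(a)]
    ph=(u+120)%60 if False else (u*1000+120)%60
    front=43+30-abs(ph-30)   # tips at 43 (ph=0), bottoms 73 
    inx=(abs(u*1000)<120)
    return w*1000-front,inx
def cost(v):
    a,ia=sd(t,v);b,ib=sd(f,v)
    # inside: a>0 ; floor: b<0
    return np.minimum(np.maximum(-a,0),15)[ia].sum()+np.minimum(np.maximum(b,0),15)[ib&(b<20)].sum()+ (~ia).sum()*1.0+ 0
r=differential_evolution(cost,[(.48,.59),(.15,.22),(-.15,.1)],seed=1,maxiter=200)
print(r.x,r.fun)
x,y,a=r.x
for k in(-90,-30,30,90):
    u,w=k/1e3,.0447;print(np.round([x+u*np.cos(a)-w*np.sin(a),y+u*np.sin(a)+w*np.cos(a)],4))
E
```

```text
scene 628 2540
cap 81 [0.512 0.331 0.131] [0.54  0.365 0.15 ] [0.527 0.35  0.146]
door top line [-0.453  0.278] 0.379 0.648 -0.019 0.107
side 404 1557
cap 52 [0.509 0.325 0.13 ] [0.531 0.365 0.153] [0.521 0.348 0.146]
door top line [-0.451  0.275] 0.378 0.644 -0.018 0.111
[0.53224545 0.18553931 0.0260532 ] 417.9004556611404
[0.4411 0.2279]
[0.5011 0.2294]
[0.5611 0.231 ]
[0.6211 0.2326]
```

```bash
Z='"hand":[85,85,85,85,85],"delta_pos":[[0,0,0],[0,0,0],[0,0,0],[0,0,0],[0,0,0]]'
python3 -m creep '{"hand":[85,85,85,85,85],"delta_pos":[[0,0,0],[0,0,0],[0,0,0],[0,0,0],[0,0,0]],"turn":[-1,-1,-1,-1,-1]}'
python3 -m creep '{"hand":[85,85,85,85,85],"delta_pos":[[0,0,0],[0,0,0],[0,0,0],[0,0,0],[0,0,0]],"turn":[-1,-1,-1,-1,-1]}'
python3 -m creep '{"hand":[85,85,85,85,85],"delta_pos":[[0,0,0],[0,0,0],[0,0,0],[0,0,0],[0,0,0]],"turn":[-1,-1,-1,-1,-1]}'
python3 -m creep '{"hand":[85,85,85,85,85],"delta_pos":[[0,0,0],[0,0,0],[0,0,0],[0,0,0],[0,0,0]],"turn":[-1,-1,-1,-1,-1]}'
python3 -m creep '{"hand":[85,85,85,85,85],"delta_pos":[[0,0,0],[0,0,0],[0,0,0],[0,0,0],[0,0,0]],"turn":[-1,-0.7,0,0,0]}'
python3 -c "
from h import *
st()"
```

```text
clock: 2.72
tcp_pos: [0.1698, 0.5494, 0.2423]
orientation: [0.0, -0.07, 0.998, 0.0]
wrist_force: [-0.3, 0.4, 0.5]
finger_gap: 0.0851
clock: 3.13
tcp_pos: [0.1698, 0.5494, 0.2423]
orientation: [0.0, -0.285, 0.959, 0.0]
wrist_force: [-0.3, -0.9, 0.5]
finger_gap: 0.0854
clock: 3.55
tcp_pos: [0.1698, 0.5494, 0.2423]
orientation: [0.0, -0.485, 0.874, 0.0]
wrist_force: [-0.1, 0.2, 0.1]
finger_gap: 0.0849
clock: 3.97
tcp_pos: [0.1698, 0.5494, 0.2423]
orientation: [0.0, -0.663, 0.749, 0.0]
wrist_force: [-0.1, 0.1, -0.0]
finger_gap: 0.0851
clock: 4.38
tcp_pos: [0.1698, 0.5494, 0.2423]
orientation: [-0.0, 0.715, -0.699, -0.0]
wrist_force: [-0.2, -0.1, 0.2]
finger_gap: 0.0848
t 4.38 tcp [0.1698 0.5494 0.2423] F [-0.2 -0.1  0.2] gap 0.0848 j [ 1.13  0.31  0.05  1.3   0.   -0.46]
x [ 0.022 -1.    -0.   ] y [-1.    -0.022 -0.   ] z [ 0.  0. -1.]
```

```bash

python3 -m creep '{"hand":[85,85,85,85,85],"delta_pos":[[0.035,-0.029,0],[0.035,-0.029,0],[0.035,-0.029,0],[0.035,-0.029,0],[0.035,-0.029,0]],"turn":[0,0,0,0,0]}' | head -2
python3 -m creep '{"hand":[85,85,85,85,85],"delta_pos":[[0.035,-0.029,0],[0.035,-0.029,0],[0.035,-0.029,0],[0.035,-0.029,0],[0.035,-0.029,0]],"turn":[0,0,0,0,0]}' | head -2
python3 -m creep '{"hand":[85,85,85,85,85],"delta_pos":[[0.035,-0.029,0],[0.035,-0.029,0],[0.035,-0.029,0],[0.035,-0.029,0],[0.035,-0.029,0]],"turn":[0,0,0,0,0]}'
python3 -c "
from h import *
st();c=cam('wrist');save(c,'w1.png')
P=cloud(c);np.save('w1P.npy',P);np.save('w1c.npy',c['pixels'])
for t in ['cap_top','seat0','guard_hinge','vblock']:
  for d in env.pinpoint('wrist',t)[:4]:
    z={'cap_top':.145,'seat0':.035,'guard_hinge':.046,'vblock':.008}[t]
    print(t,round(d['score'],2),np.round(d['location']),px2w(c,*d['location'],z).round(4))
"
```

```text
clock: 4.8
tcp_pos: [0.2897, 0.4109, 0.2424]
clock: 5.22
tcp_pos: [0.4092, 0.2733, 0.2426]
clock: 5.63
tcp_pos: [0.5284, 0.1359, 0.2425]
orientation: [-0.0, 0.715, -0.699, 0.0]
wrist_force: [0.1, -0.1, 0.0]
finger_gap: 0.0849
t 5.63 tcp [0.5284 0.1359 0.2425] F [ 0.1 -0.1  0. ] gap 0.0849 j [ 0.1   0.26 -0.03  1.28  0.   -1.49]
x [ 0.022 -1.    -0.   ] y [-1.    -0.022 -0.   ] z [ 0.  0. -1.]
seat0 0.91 [240. 337.] [0.5041 0.2271 0.035 ]
seat0 0.76 [241. 244.] [0.6253 0.2307 0.035 ]
seat0 0.74 [240. 383.] [0.4442 0.2261 0.035 ]
seat0 0.65 [238. 289.] [0.5669 0.2262 0.035 ]
guard_hinge 0.89 [146. 445.] [0.3871 0.1006 0.046 ]
vblock 0.62 [230. 312.] [0.537 0.227 0.008]
```

View pics/w1.png

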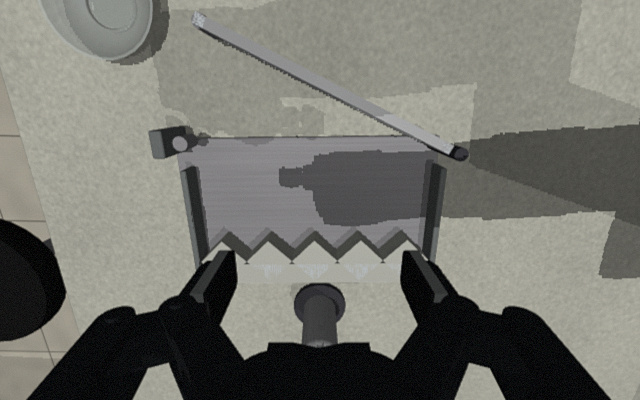

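The wrist view shows the whole station: notch bottoms near columns 246, 292, 338 and 384 at row ~262, the door bar running from (197,18) to (460,152), and the canister at (320,300). I refit the station pose from this view.

```bash
python3 - <<'E'
from h import *
from scipy.optimize import differential_evolution
P=np.load('w1P.npy');px=np.load('w1c.npy').astype(int);z=P[...,2]
reg=(P[...,0]>.36)&(P[...,0]<.72)&(P[...,1]>.08)&(P[...,1]<.33)&(np.arange(400)[:,None]<300)
t=P[reg&(z>.037)&(z<.043)&(px.min(-1)>130)];f=P[reg&(z>.004)&(z<.012)]
print(len(t),len(f),f[:,:2].min(0),f[:,:2].max(0))
def sd(p,v):
    x,y,a=v;d=p[:,:2]-[x,y];u=d@[np.cos(a),np.sin(a)]*1e3;w=d@[-np.sin(a),np.cos(a)]*1e3
    return w-(73-abs((u+120)%60-30)),abs(u)<120
def cost(v):
    a,ia=sd(t,v);b,ib=sd(f,v)
    return np.minimum(np.maximum(-a,0),15)[ia].sum()+np.minimum(np.maximum(b,0),15)[ib&(b<20)].sum()+(~ia).sum()
r=differential_evolution(cost,[(.48,.59),(.15,.22),(-.15,.1)],seed=1,maxiter=200);print(r.x,r.fun)
x,y,a=r.x
for k in(-90,-30,30,90):
    u,w=k/1e3,.0447;print(np.round([x+u*np.cos(a)-w*np.sin(a),y+u*np.sin(a)+w*np.cos(a)],4))
dr=(z>.074)&(z<.088)&(P[...,1]<.2);q=P[dr];print("door",np.polyfit(q[:,0],q[:,1],1),q.min(0),q.max(0))
E
```

```text
5218 24659 [0.37790537 0.08800177] [0.71238215 0.32985294]
[0.53552491 0.18345899 0.03081828] 185.04811688940623
[0.4442 0.2254]
[0.5042 0.2272]
[0.5641 0.2291]
[0.6241 0.2309]
door [-0.45444821  0.27917098] [ 0.3806287  -0.0182921   0.07405783] [0.64690648 0.10946164 0.08798882]
```

```bash

python3 -m creep '{"hand":[85,85,85,85,85],"delta_pos":[[0.049,0.009,0],[0.049,0.009,0],[0.049,0.009,0],[0.049,0.009,0],[0.049,0.009,0]],"turn":[-0.09,0,0,0,0]}' | head -2
python3 -m creep '{"hand":[85,85,85,85,85],"delta_pos":[[0.049,0.009,0],[0.049,0.009,0],[0.049,0.009,0],[0.049,0.009,0],[0.048,0.009,0]],"turn":[0,0,0,0,0]}' | head -2
python3 -c "
from h import *
from scipy import ndimage
s=st();c=cam('wrist');save(c,'w2.png')
P=cloud(c);z=P[...,2]
m=(z>.048)&(z<.062)&(P[...,1]<-.15)
L,k=ndimage.label(m)
for i in range(1,k+1):
  q=P[L==i]
  if len(q)>80: print(len(q),np.argwhere(L==i).mean(0).round(),((q[:,:2].min(0)+q[:,:2].max(0))/2).round(4),np.ptp(q[:,:2],axis=0).round(3),np.median(q[:,2]).round(3),c['pixels'][L==i].mean(0).round())
"
```

```text
clock: 6.3
tcp_pos: [0.4961, -0.0591, 0.2427]
clock: 6.72
tcp_pos: [0.4669, -0.2556, 0.2427]
t 6.72 tcp [ 0.4669 -0.2556  0.2427] F [ 1.2 -0.7 -0.5] gap 0.0851 j [-0.65  0.23 -0.06  1.28  0.   -2.26]
x [ 0.033 -0.999  0.   ] y [-0.999 -0.033 -0.001] z [ 0.001  0.    -1.   ]
1203 [ 91. 321.] [ 0.4681 -0.3457] [0.039 0.04 ] 0.052 [69. 71. 73.]
1220 [ 93. 220.] [ 0.5755 -0.3408] [0.04  0.039] 0.052 [64. 67. 69.]
1160 [112. 440.] [ 0.3404 -0.329 ] [0.04  0.039] 0.052 [ 80. 109. 168.]
948 [174. 229.] [ 0.5713 -0.2525] [0.04 0.04] 0.052 [ 73. 103. 162.]
931 [174. 320.] [ 0.4667 -0.2554] [0.039 0.04 ] 0.052 [60. 62. 63.]
846 [212. 424.] [ 0.3397 -0.2132] [0.04 0.04] 0.052 [145. 101.  72.]
```

View pics/w2.png

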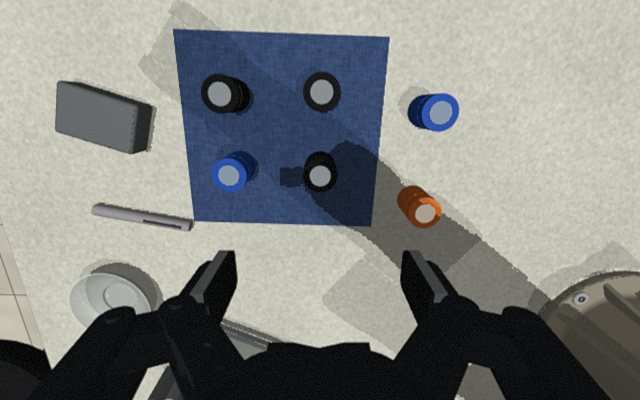

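The view shows A (black) directly under the tool at (320,174), B black at (321,91) and C black at (220,93). Blue (229,174), blue (440,112) and orange (424,212) are excluded. I descend on A and grip it.

```bash

python3 -m creep '{"hand":[85,85,85,85,85],"delta_pos":[[0,0,0.045],[0,0,0.045],[0,0,0.045],[0,0,0.045],[0,0,0.045]],"turn":[0,0,0,0,0]}' | head -2
python3 -m creep '{"hand":[85,85,85,70,60],"delta_pos":[[0,0,0.024],[0,0,0.024],[0,0,0],[0,0,0],[0,0,0]],"turn":[0,0,0,0,0]}' 40
python3 -m creep '{"hand":[30,30,30,30,30],"delta_pos":[[0,0,0],[0,0,0],[0,0,0],[0,0,0],[0,0,0]],"turn":[0,0,0,0,0]}' 
python3 -m creep '{"hand":[30,30,30,30,30],"delta_pos":[[0,0,0],[0,0,0],[0,0,0],[0,0,0],[0,0,0]],"turn":[0,0,0,0,0]}' 
```

```text
clock: 7.18
tcp_pos: [0.4675, -0.2537, 0.0613]
clock: 7.6
tcp_pos: [0.4682, -0.2551, 0.0251]
orientation: [-0.0, 0.718, -0.696, 0.001]
wrist_force: [0.7, -0.2, 0.4]
finger_gap: 0.0636
clock: 8.02
tcp_pos: [0.4683, -0.2562, 0.0257]
orientation: [-0.0, 0.718, -0.696, 0.001]
wrist_force: [-1.6, 1.8, 6.9]
finger_gap: 0.0391
clock: 8.43
tcp_pos: [0.4683, -0.2562, 0.0258]
orientation: [-0.0, 0.718, -0.696, 0.001]
wrist_force: [-1.7, 1.8, 6.3]
finger_gap: 0.039
```

```bash

python3 -m creep '{"hand":[30,30,30,30,30],"delta_pos":[[0,0,-0.039],[0,0,-0.039],[0,0,-0.039],[0,0,-0.039],[0,0,-0.039]],"turn":[0,0,0,0,0]}'
python3 -m creep '{"hand":[30,30,30,30,30],"delta_pos":[[-0.0374,-0.0142,0],[-0.0374,-0.0142,0],[-0.0374,-0.0142,0],[-0.0374,-0.0142,0],[-0.0374,-0.0142,0]],"turn":[0,0,0,0,0]}' | head -2
python3 -m creep '{"hand":[30,30,30,30,30],"delta_pos":[[-0.0374,-0.0142,0],[-0.0374,-0.0142,0],[-0.0374,-0.0142,0],[-0.0374,-0.0142,0],[-0.0374,-0.0142,0]],"turn":[0,0,0,0,0]}' | head -2
python3 -m creep '{"hand":[30,30,30,30,30],"delta_pos":[[-0.0374,-0.0142,0],[-0.0374,-0.0142,0],[-0.0374,-0.0142,0],[-0.0374,-0.0142,0],[-0.0374,-0.0142,0]],"turn":[0,0,0,0,0]}'
python3 -c "
from h import *
st();c=cam('wrist');save(c,'w3.png')"
```

```text
clock: 8.85
tcp_pos: [0.4671, -0.2556, 0.182]
orientation: [-0.0, 0.718, -0.696, 0.0]
wrist_force: [0.7, 0.3, -1.7]
finger_gap: 0.0395
clock: 9.27
tcp_pos: [0.5198, -0.1032, 0.1807]
clock: 9.68
tcp_pos: [0.5719, 0.0484, 0.1806]
clock: 10.1
tcp_pos: [0.624, 0.1998, 0.1805]
orientation: [-0.0, 0.718, -0.696, 0.0]
wrist_force: [0.0, -0.6, -1.2]
finger_gap: 0.0392
t 10.1 tcp [0.624  0.1998 0.1805] F [ 0.  -0.6 -1.2] gap 0.0392 j [ 0.19  0.49  0.16  1.24  0.   -1.41]
x [ 0.031 -1.    -0.   ] y [-1.    -0.031 -0.001] z [ 0.001  0.    -1.   ]
```

View pics/w3.png

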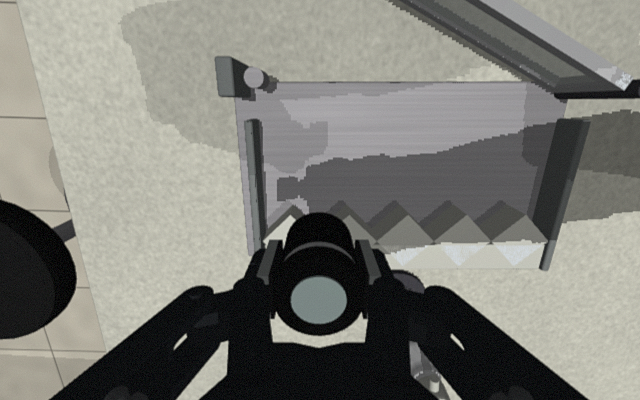

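```bash

python3 -m creep '{"hand":[30,30,30,30,30],"delta_pos":[[0,0,0.045],[0,0,0.045],[0,0,0.045],[0,0,0.025],[0,0,0.0125]],"turn":[0,0,0,0,0]}'
python3 -m creep '{"hand":[30,30,30,30,30],"delta_pos":[[0,0,0.004],[0,0,0.004],[0,0,0.002],[0,0,0.001],[0,0,0]],"turn":[0,0,0,0,0]}'
```

```text
clock: 10.57
tcp_pos: [0.621, 0.1976, 0.0382]
orientation: [0.002, 0.718, -0.696, -0.002]
wrist_force: [-0.7, -0.7, -1.4]
finger_gap: 0.0392
clock: 10.98
tcp_pos: [0.6248, 0.1983, 0.0347]
orientation: [-0.001, 0.718, -0.696, 0.001]
wrist_force: [0.2, 0.5, -0.9]
finger_gap: 0.0394
```

```bash

python3 -m creep '{"hand":[30,30,30,45,60],"delta_pos":[[0,0,0.0015],[0,0,0],[0,0,0],[0,0,0],[0,0,0]],"turn":[0,0,0,0,0]}'
python3 -m creep '{"hand":[60,60,60,60,60],"delta_pos":[[0,0,0],[0,0,0],[0.01,0,0],[0.025,0,0],[0.025,0,0]],"turn":[0,0,0,0,0]}'
python3 -m creep '{"hand":[0,0,0,0,0],"delta_pos":[[0.006,0,0],[0,0,0],[0,0,0],[0,0,0],[0,0,0]],"turn":[0,0,0,0,0]}'
python3 -m creep '{"hand":[0,0,0,0,0],"delta_pos":[[0,0,0],[0,0,0.006],[0,0,0.005],[0,0,0],[0,0,0]],"turn":[0,0,0,0,0]}'
python3 -c "
from h import *
st();c=cam('wrist');save(c,'w4.png')
P=cloud(c);z=P[...,2]
m=(z>.056)&(z<.069)&(abs(P[...,0]-.62)<.05)&(abs(P[...,1]-.2)<.05)
print(m.sum(),P[m].min(0),P[m].max(0))"
```

```text
clock: 11.4
tcp_pos: [0.624, 0.1983, 0.0324]
orientation: [-0.0, 0.718, -0.696, 0.0]
wrist_force: [0.1, 0.0, 0.2]
finger_gap: 0.0556
clock: 11.82
tcp_pos: [0.625, 0.1499, 0.0317]
orientation: [0.0, 0.719, -0.695, -0.0]
wrist_force: [-0.7, 0.1, -0.4]
finger_gap: 0.0599
clock: 12.23
tcp_pos: [0.6253, 0.1462, 0.0319]
orientation: [-0.0, 0.718, -0.696, -0.0]
wrist_force: [0.2, -0.5, -0.2]
finger_gap: 0.0006
clock: 12.65
tcp_pos: [0.6248, 0.1456, 0.0224]
orientation: [0.0, 0.718, -0.696, -0.0]
wrist_force: [0.4, -0.4, 0.6]
finger_gap: -0.0004
t 12.65 tcp [0.6248 0.1456 0.0224] F [ 0.4 -0.4  0.6] gap -0.0004 j [ 0.1   0.58 -0.1   0.89  0.   -1.5 ]
x [ 0.031 -1.     0.   ] y [-1.    -0.031  0.001] z [-0.001 -0.    -1.   ]
1143 [0.58752683 0.15002617 0.05605266] [0.66446312 0.15705991 0.06899971]
```

View pics/w4.png

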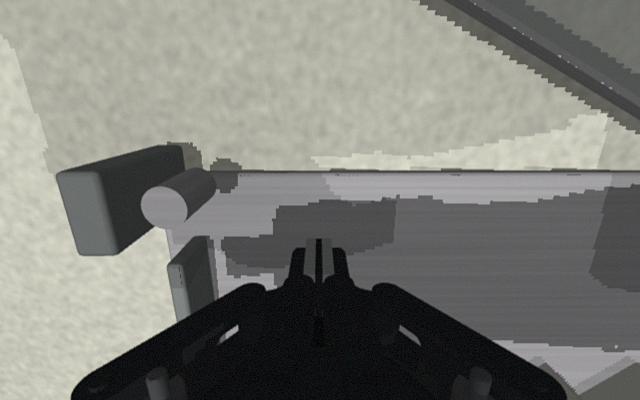

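```bash

python3 -m creep '{"hand":[0,0,0,0,0],"delta_pos":[[-0.01,0,0],[-0.01,0,0],[-0.008,0,0],[-0.008,0,0],[-0.008,0,0]],"turn":[0,0,0,0,0]}'|grep -v ori
python3 -m creep '{"hand":[0,0,0,0,0],"delta_pos":[[-0.004,0,0],[-0.004,0,0],[-0.004,0,0],[-0.004,0,0],[-0.002,0,0]],"turn":[0,0,0,0,0]}'|grep -v ori
python3 -c "
from h import *
c=cam('scene');save(c,'s5.png',(165,275,310,450),5);c=cam('side');save(c,'d5.png',(120,240,240,400),5)"
```

```text
clock: 13.12
tcp_pos: [0.6244, 0.1815, 0.0233]
wrist_force: [-0.0, -0.9, 0.2]
finger_gap: -0.0003
clock: 13.53
tcp_pos: [0.6238, 0.1953, 0.0231]
wrist_force: [0.1, -1.9, 0.5]
finger_gap: -0.0002
```

View pics/s5.png

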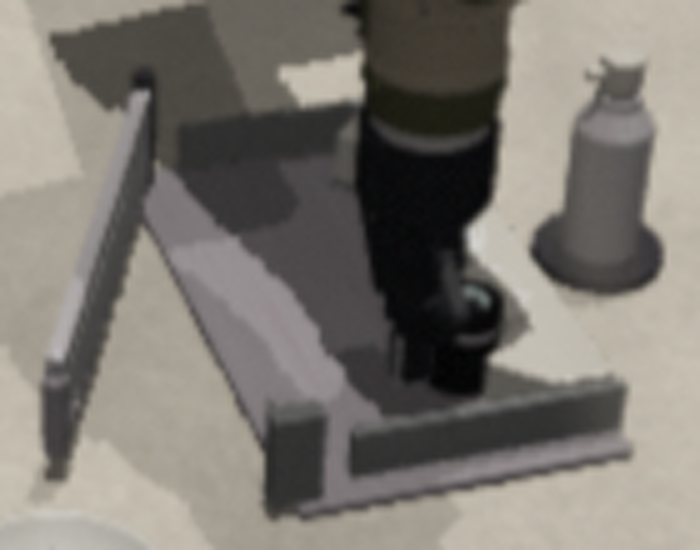

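View pics/d5.png

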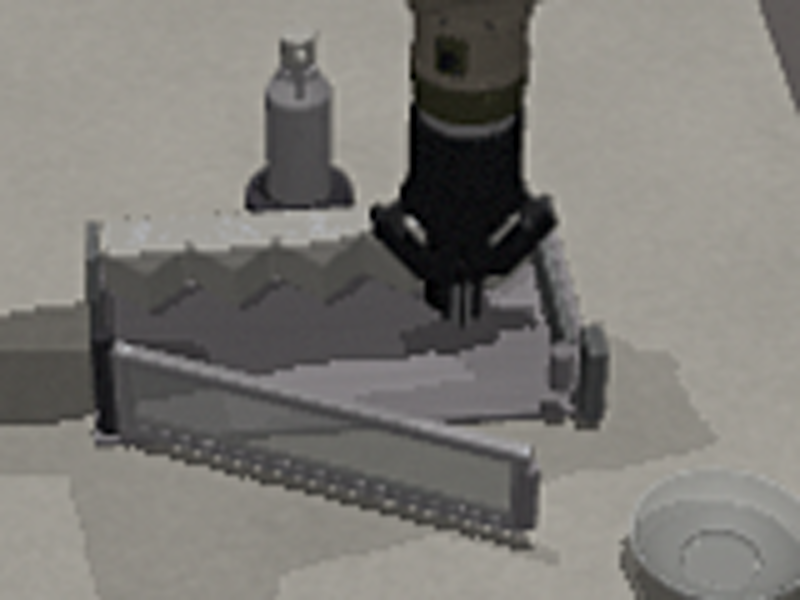

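Pushing cleanly, with the barrel upright. Now small steps until the force rises.

```bash

python3 -m creep '{"hand":[0,0,0,0,0],"delta_pos":[[-0.001,0,0],[-0.001,0,0],[-0.001,0,0],[0,0,0],[0,0,0]],"turn":[0,0,0,0,0]}'|egrep 'tcp|force'
python3 -m creep '{"hand":[0,0,0,0,0],"delta_pos":[[-0.001,0,0],[-0.001,0,0],[-0.001,0,0],[0,0,0],[0,0,0]],"turn":[0,0,0,0,0]}'|egrep 'tcp|force'
python3 -m creep '{"hand":[0,0,0,0,0],"delta_pos":[[-0.001,0,0],[-0.001,0,0],[-0.001,0,0],[0,0,0],[0,0,0]],"turn":[0,0,0,0,0]}'|egrep 'tcp|force'
```

```text
tcp_pos: [0.6237, 0.1974, 0.0231]
wrist_force: [0.3, -1.9, 0.5]
tcp_pos: [0.6233, 0.199, 0.023]
wrist_force: [-0.4, -4.8, 1.6]
tcp_pos: [0.6232, 0.1993, 0.0231]
wrist_force: [-0.8, -11.3, 3.3]
```

```bash

python3 -m creep '{"hand":[0,0,0,0,85],"delta_pos":[[0.015,0,0],[0.02,0,0],[0,0,-0.04],[0,0,-0.05],[0,0,-0.05]],"turn":[0,0,0,0,0]}'|egrep 'tcp|force'
python3 -m creep '{"hand":[85,85,85,85,85],"delta_pos":[[0.045,0.015,-0.01],[0.045,0.015,-0.01],[0,0.015,-0.04],[0,0.015,-0.04],[0,0.015,-0.04]],"turn":[0,0,0,0,0]}'|egrep 'tcp|force'
cat > chk.py <<'E'
from h import *
import sys
from scipy import ndimage
S0=np.array([.534,.184]);A=.03
def chk(name,W=True):
    for n in (["wrist"] if W else [])+["scene","side"]:
        c=cam(n);P=cloud(c);z=P[...,2]
        if n=="wrist": save(c,name)
        m=(z>.054)&(z<.068)&(P[...,0]>.38)&(P[...,0]<.69)&(P[...,1]<.27)&(P[...,1]>.15)
        L,k=ndimage.label(m)
        for i in range(1,k+1):
            q=P[L==i]
            if len(q)<60: continue
            mid=(q[:,:2].min(0)+q[:,:2].max(0))/2;d=mid-S0
            print(n,len(q),"xy",mid.round(4),np.ptp(q[:,:2],axis=0).round(3),"station",((d@[np.cos(A),np.sin(A)]).round(4),(d@[-np.sin(A),np.cos(A)]).round(4)))
        m=(z>.048)&(z<.060)&(P[...,1]<-.1)&(P[...,1]>-.5)&(P[...,0]>.25)&(P[...,0]<.75)
        L,k=ndimage.label(m)
        for i in range(1,k+1):
            q=P[L==i]
            if len(q)<60: continue
            print(n,"mat",((q[:,:2].min(0)+q[:,:2].max(0))/2).round(4),np.ptp(q[:,:2],axis=0).round(3),c['pixels'][L==i].mean(0).round())
st();chk(sys.argv[1],len(sys.argv)<3)
E
python3 chk.py w6.png
```

```text
tcp_pos: [0.6235, 0.1731, 0.1351]
wrist_force: [1.2, 0.3, 0.7]
tcp_pos: [0.5658, 0.099, 0.248]
wrist_force: [0.1, 0.4, 0.9]
t 15.72 tcp [0.5658 0.099  0.248 ] F [0.1 0.4 0.9] gap 0.0722 j [ 0.03  0.31  0.06  1.32  0.   -1.57]
x [ 0.029 -1.    -0.001] y [-1.    -0.029  0.001] z [-0.001  0.001 -1.   ]
wrist 731 xy [0.6241 0.2285] [0.04 0.04] station (np.float64(0.0914), np.float64(0.0417))
scene 132 xy [0.6231 0.2284] [0.042 0.041] station (np.float64(0.0904), np.float64(0.0417))
scene mat [ 0.3391 -0.2128] [0.046 0.038] [164. 102.  70.]
scene mat [ 0.3405 -0.3289] [0.048 0.039] [ 64.  81. 122.]
scene mat [ 0.4673 -0.3458] [0.046 0.037] [56. 58. 56.]
scene mat [ 0.5692 -0.2521] [0.044 0.038] [ 52.  74. 125.]
scene mat [ 0.5749 -0.3407] [0.046 0.04 ] [45. 48. 50.]
side 92 xy [0.6208 0.2297] [0.038 0.047] station (np.float64(0.0882), np.float64(0.0431))
side mat [ 0.3368 -0.2124] [0.038 0.044] [147.  96.  61.]
side mat [ 0.5694 -0.2512] [0.039 0.044] [ 52.  77. 123.]
side mat [ 0.5726 -0.3403] [0.039 0.041] [48. 51. 51.]
side mat [ 0.3374 -0.3289] [0.038 0.042] [ 57.  80. 124.]
side mat [ 0.4657 -0.3452] [0.038 0.043] [49. 52. 53.]
```

View pics/w6.png

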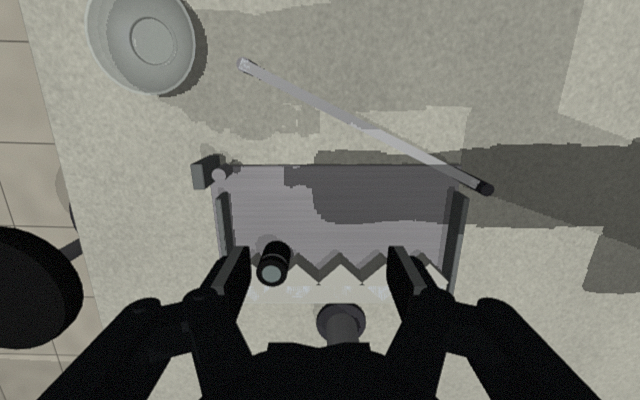

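The barrel stands in notch 3 at (272,262), at the rear of the notch. B and C have not moved. Next, B.

```bash

python3 -m creep '{"hand":[85,85,85,85,85],"delta_pos":[[0.0368,0.0093,0],[0.0368,0.0093,0],[0.0368,0.0093,0],[0.0368,0.0093,0],[0.0368,0.0093,0]],"turn":[0,0,0,0,0]}' | grep tcp
python3 -m creep '{"hand":[85,85,85,85,85],"delta_pos":[[0.0368,0.0093,0],[0.0368,0.0093,0],[0.0368,0.0093,0],[0.0368,0.0093,0],[0.0368,0.0093,0]],"turn":[0,0,0,0,0]}' | grep tcp
python3 -m creep '{"hand":[85,85,85,85,85],"delta_pos":[[0.0368,0.0093,0],[0.0368,0.0093,0],[0.0368,0.0093,0],[0.0368,0.0093,0],[0.0368,0.0093,0]],"turn":[0,0,0,0,0]}' | grep tcp
python3 -c "
from h import *
st();c=cam('wrist');save(c,'w7.png');P=cloud(c);z=P[...,2]
m=(z>.048)&(z<.062)&(abs(P[...,0]-.467)<.04)&(abs(P[...,1]+.3455)<.04);q=P[m];print(m.sum(),(q.min(0)+q.max(0))/2)"
```

```text
tcp_pos: [0.5334, -0.0491, 0.2456]
tcp_pos: [0.5007, -0.1976, 0.2456]
tcp_pos: [0.468, -0.346, 0.2454]
t 17.12 tcp [ 0.468  -0.346   0.2454] F [-0.7 -0.6 -0.5] gap 0.0852 j [-0.77  0.33  0.07  1.32  0.   -2.38]
x [ 0.031 -1.    -0.002] y [-1.    -0.031  0.001] z [-0.001  0.002 -1.   ]
916 [ 0.46821538 -0.34605926  0.05146482]
```

```bash

python3 -m creep '{"hand":[85,85,85,85,85],"delta_pos":[[0,0,0.045],[0,0,0.045],[0,0,0.045],[0,0,0.045],[0,0,0.045]],"turn":[0,0,0,0,0]}' | grep tcp
python3 -m creep '{"hand":[85,85,85,70,60],"delta_pos":[[0,0,0.025],[0,0,0.025],[0,0,0],[0,0,0],[0,0,0]],"turn":[0,0,0,0,0]}' 40|egrep 'tcp|force'
python3 -m creep '{"hand":[30,30,30,30,30],"delta_pos":[[0,0,0],[0,0,0],[0,0,0],[0,0,0],[0,0,0]],"turn":[0,0,0,0,0]}' |egrep 'tcp|gap'
python3 -m creep '{"hand":[30,30,30,30,30],"delta_pos":[[0,0,0],[0,0,-0.039],[0,0,-0.052],[0,0,-0.052],[0,0,-0.052]],"turn":[0,0,0,0,0]}' |egrep 'tcp|gap'
python3 -m creep '{"hand":[30,30,30,30,30],"delta_pos":[[-0.045,-0.0094,0],[-0.045,-0.0094,0],[-0.045,-0.0094,0],[-0.045,-0.0094,0],[-0.045,-0.0094,0]],"turn":[0,0,0,0,0]}' |grep tcp
python3 -m creep '{"hand":[30,30,30,30,30],"delta_pos":[[-0.045,-0.0094,0],[-0.045,-0.0094,0],[-0.045,-0.0094,0],[-0.045,-0.0094,0],[-0.045,-0.0094,0]],"turn":[0,0,0,0,0]}' |grep tcp
python3 -m creep '{"hand":[30,30,30,30,30],"delta_pos":[[-0.045,-0.0094,0],[-0.045,-0.0094,0],[-0.045,-0.0094,0],[-0.045,-0.0094,0],[-0.045,-0.0094,0]],"turn":[0,0,0,0,0]}' 
python3 -c "
from h import *
st();c=cam('wrist');save(c,'w8.png')"
```

```text
tcp_pos: [0.4681, -0.344, 0.0643]
tcp_pos: [0.4691, -0.3448, 0.0276]
wrist_force: [-0.1, -0.3, 0.4]
tcp_pos: [0.4697, -0.3455, 0.0289]
finger_gap: 0.0392
tcp_pos: [0.4684, -0.3439, 0.1848]
finger_gap: 0.0389
tcp_pos: [0.5008, -0.1617, 0.1835]
tcp_pos: [0.5328, 0.0197, 0.1835]
clock: 20.08
tcp_pos: [0.5647, 0.2008, 0.1834]
orientation: [-0.0, 0.718, -0.696, 0.0]
wrist_force: [0.8, 0.1, -1.0]
finger_gap: 0.0391
t 20.08 tcp [0.5647 0.2008 0.1834] F [ 0.8  0.1 -1. ] gap 0.0391 j [ 0.21  0.38 -0.    1.19  0.   -1.39]
x [ 0.031 -1.    -0.   ] y [-1.    -0.031 -0.   ] z [ 0.  0. -1.]
```

View pics/w8.png

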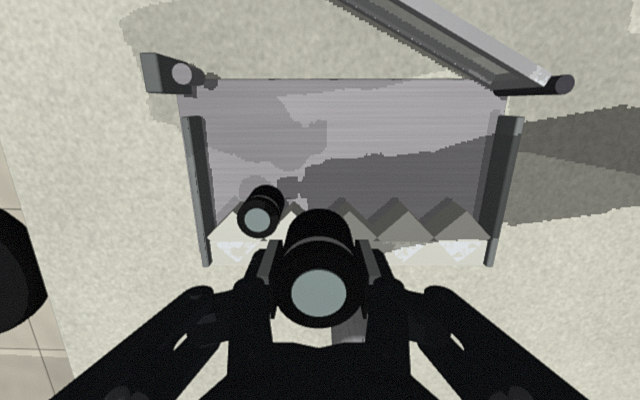

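```bash

python3 -m creep '{"hand":[30,30,30,30,30],"delta_pos":[[0.008,0.0015,0.045],[0,0,0.045],[0,0,0.045],[0,0,0.025],[0,0,0.0125]],"turn":[0,0,0,0,0]}' |egrep 'tcp|force'
python3 -m creep '{"hand":[30,30,30,30,30],"delta_pos":[[0,0,0.004],[0,0,0.003],[0,0,0.002],[0,0,0.001],[0,0,0]],"turn":[0,0,0,0,0]}'|egrep 'tcp|force'
```

```text
tcp_pos: [0.561, 0.1918, 0.0415]
wrist_force: [-0.2, -0.3, -1.2]
tcp_pos: [0.565, 0.1926, 0.0386]
wrist_force: [-0.1, 1.1, -0.4]
```

```bash

python3 -m creep '{"hand":[30,30,30,45,52],"delta_pos":[[0,0,0.0015],[0,0,0.0005],[0,0,0],[0,0,0],[0,0,0]],"turn":[0,0,0,0,0]}'|egrep 'tcp|force|gap'
python3 -m creep '{"hand":[52,52,52,52,52],"delta_pos":[[0,0,0],[0,0,0],[0.01,0,0],[0.022,0,0],[0.022,0,0]],"turn":[0,0,0,0,0]}'|egrep 'tcp|force|gap'
python3 -m creep '{"hand":[0,0,0,0,0],"delta_pos":[[0.006,0,0],[0,0,0],[0,0,0],[0,0,0],[0,0,0]],"turn":[0,0,0,0,0]}'|egrep 'tcp|force|gap'
python3 -m creep '{"hand":[0,0,0,0,0],"delta_pos":[[0,0,0],[0,0,0.008],[0,0,0.008],[0,0,0],[0,0,0]],"turn":[0,0,0,0,0]}'|egrep 'tcp|force|gap'
python3 chk.py w9.png x
```

```text
tcp_pos: [0.564, 0.1924, 0.0358]
wrist_force: [-0.1, 0.7, -1.1]
finger_gap: 0.0521
tcp_pos: [0.565, 0.1488, 0.0353]
wrist_force: [0.7, -0.8, -0.6]
finger_gap: 0.052
tcp_pos: [0.5654, 0.145, 0.0355]
wrist_force: [0.3, -0.1, 0.9]
finger_gap: -0.0001
tcp_pos: [0.5645, 0.1445, 0.0217]
wrist_force: [-0.2, 0.8, 1.4]
finger_gap: -0.0001
t 22.63 tcp [0.5645 0.1445 0.0217] F [-0.2  0.8  1.4] gap -0.0001 j [ 0.11  0.49 -0.27  0.82  0.   -1.49]
x [ 0.031 -1.     0.   ] y [-1.    -0.031  0.002] z [-0.002 -0.    -1.   ]
scene 110 xy [0.5646 0.1936] [0.044 0.036] station (np.float64(0.0309), np.float64(0.0086))
scene 132 xy [0.6222 0.2288] [0.046 0.041] station (np.float64(0.0895), np.float64(0.0422))
scene mat [ 0.34   -0.2129] [0.044 0.038] [166. 104.  72.]
scene mat [ 0.3397 -0.3287] [0.042 0.039] [ 70.  87. 129.]
scene mat [ 0.5713 -0.2521] [0.043 0.038] [ 51.  73. 124.]
scene mat [ 0.5759 -0.3402] [0.047 0.039] [47. 50. 53.]
side mat [ 0.3368 -0.2125] [0.038 0.044] [147.  98.  63.]
side mat [ 0.5682 -0.2525] [0.036 0.042] [ 53.  78. 124.]
side mat [ 0.5727 -0.3396] [0.039 0.041] [49. 52. 53.]
side mat [ 0.3374 -0.3306] [0.038 0.04 ] [ 57.  80. 123.]
```

```bash

python3 -m creep '{"hand":[0,0,0,0,0],"delta_pos":[[-0.01,0,0],[-0.01,0,0],[-0.008,0,0],[-0.008,0,0],[-0.008,0,0]],"turn":[0,0,0,0,0]}'|egrep 'tcp|force'
python3 -m creep '{"hand":[0,0,0,0,0],"delta_pos":[[-0.004,0,0],[-0.004,0,0],[-0.004,0,0],[-0.003,0,0],[-0.001,0,0]],"turn":[0,0,0,0,0]}'|egrep 'tcp|force'
python3 -m creep '{"hand":[0,0,0,0,0],"delta_pos":[[-0.001,0,0],[-0.001,0,0],[-0.001,0,0],[0,0,0],[0,0,0]],"turn":[0,0,0,0,0]}'|egrep 'tcp|force'
python3 -m creep '{"hand":[0,0,0,0,0],"delta_pos":[[-0.001,0,0],[-0.001,0,0],[-0.001,0,0],[0,0,0],[0,0,0]],"turn":[0,0,0,0,0]}'|egrep 'tcp|force'
```

```text
tcp_pos: [0.5644, 0.1804, 0.0229]
wrist_force: [-1.3, -1.3, 0.9]
tcp_pos: [0.5638, 0.1926, 0.0227]
wrist_force: [0.6, -2.0, 1.6]
tcp_pos: [0.5638, 0.1947, 0.0227]
wrist_force: [-0.2, -0.8, 0.3]
tcp_pos: [0.5634, 0.1969, 0.0226]
wrist_force: [-1.0, -3.9, 1.3]
```

```bash

python3 -m creep '{"hand":[0,0,0,0,0],"delta_pos":[[-0.001,0,0],[-0.001,0,0],[-0.001,0,0],[0,0,0],[0,0,0]],"turn":[0,0,0,0,0]}'|egrep 'tcp|force'
python3 -m creep '{"hand":[0,0,0,0,0],"delta_pos":[[-0.001,0,0],[-0.001,0,0],[0,0,0],[0,0,0],[0,0,0]],"turn":[0,0,0,0,0]}'|egrep 'tcp|force'
```

```text
tcp_pos: [0.5632, 0.1972, 0.0227]
wrist_force: [-1.4, -11.1, 2.6]
tcp_pos: [0.5632, 0.1974, 0.0227]
wrist_force: [-2.6, -15.1, 4.1]
```

```bash

python3 -m creep '{"hand":[0,0,0,0,85],"delta_pos":[[0.015,0,0],[0.025,0,0],[0,0,-0.04],[0,0,-0.05],[0,0,-0.05]],"turn":[0,0,0,0,0]}'|egrep 'tcp|force'
python3 -m creep '{"hand":[85,85,85,85,85],"delta_pos":[[0.035,0,-0.01],[0.04,0,-0.02],[0,0,-0.04],[0,0,-0.04],[0,0,-0.04]],"turn":[0,0,0,0,0]}'|egrep 'tcp|force'
python3 chk.py w10.png
```

```text
tcp_pos: [0.5636, 0.169, 0.1348]
wrist_force: [0.3, 0.1, 0.8]
tcp_pos: [0.5662, 0.1089, 0.2559]
wrist_force: [1.7, 0.5, -0.0]
t 26.07 tcp [0.5662 0.1089 0.2559] F [ 1.7  0.5 -0. ] gap 0.0725 j [ 0.05  0.31  0.08  1.34  0.   -1.55]
x [ 0.03  -1.    -0.002] y [-1.   -0.03  0.  ] z [-0.     0.002 -1.   ]
wrist 715 xy [0.6241 0.2289] [0.04 0.04] station (np.float64(0.0914), np.float64(0.0422))
wrist 710 xy [0.5643 0.2272] [0.038 0.04 ] station (np.float64(0.0316), np.float64(0.0423))
scene 123 xy [0.5638 0.2269] [0.044 0.042] station (np.float64(0.0311), np.float64(0.042))
scene 130 xy [0.6234 0.2285] [0.044 0.039] station (np.float64(0.0907), np.float64(0.0418))
scene mat [ 0.3353 -0.2131] [0.05  0.038] [166. 104.  71.]
scene mat [ 0.3385 -0.3291] [0.044 0.04 ] [ 68.  85. 127.]
scene mat [ 0.5692 -0.2523] [0.047 0.038] [ 52.  74. 124.]
scene mat [ 0.5749 -0.3404] [0.044 0.04 ] [45. 48. 51.]
side 85 xy [0.6213 0.2309] [0.039 0.044] station (np.float64(0.0887), np.float64(0.0442))
side 84 xy [0.5607 0.2266] [0.035 0.042] station (np.float64(0.028), np.float64(0.0418))
side mat [ 0.3369 -0.2123] [0.038 0.043] [146.  97.  62.]
side mat [ 0.5693 -0.2521] [0.038 0.041] [ 53.  78. 123.]
side mat [ 0.5726 -0.339 ] [0.039 0.043] [50. 53. 53.]
side mat [ 0.3375 -0.3301] [0.038 0.042] [ 57.  80. 124.]
```

View pics/w10.png

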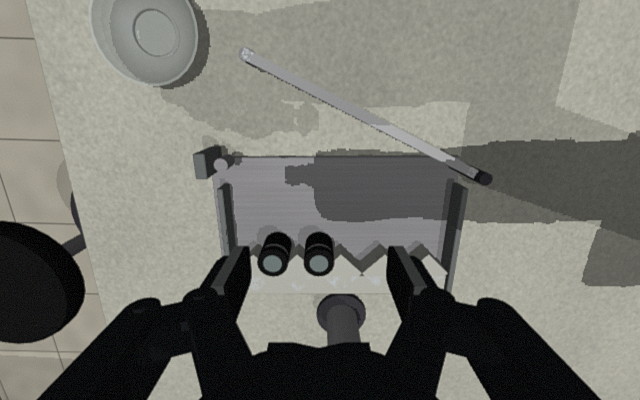

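```bash

python3 -m creep '{"hand":[66,66,66,66,66],"delta_pos":[[0.0374,0.0004,0],[0.0374,0.0004,0],[0.0374,0.0004,0],[0.0374,0.0004,0],[0.0374,0.0004,0]],"turn":[0,0,0,0,0]}' | grep tcp
python3 -m creep '{"hand":[66,66,66,66,66],"delta_pos":[[0.0374,0.0004,0],[0.0374,0.0004,0],[0.0374,0.0004,0],[0.0374,0.0004,0],[0.0374,0.0004,0]],"turn":[0,0,0,0,0]}' | grep tcp
python3 -m creep '{"hand":[66,66,66,66,66],"delta_pos":[[0.0374,0.0004,0],[0.0374,0.0004,0],[0.0374,0.0004,0],[0.0374,0.0004,0],[0.0374,0.0004,0]],"turn":[0,0,0,0,0]}' | grep tcp
python3 -c "
from h import *
st();c=cam('wrist');save(c,'w11.png');P=cloud(c);z=P[...,2]
m=(z>.046)&(z<.062)&(abs(P[...,0]-.575)<.04)&(abs(P[...,1]+.3405)<.04);q=P[m];print(m.sum(),(q.min(0)+q.max(0))/2)
m=(z>.03)&(z<.04)&(P[...,0]>.62)&(P[...,1]<-.22);q=P[m];print(m.sum(),q.min(0),q.max(0))
n=(abs(q[:,1]+.34)<.03);print(q[n].min(0))"
```

```text
tcp_pos: [0.5689, -0.041, 0.2532]
tcp_pos: [0.5721, -0.1908, 0.253]
tcp_pos: [0.5753, -0.3404, 0.2528]
t 27.47 tcp [ 0.5753 -0.3404  0.2528] F [0.2 0.2 0.2] gap 0.0662 j [-0.65  0.51  0.36  1.43  0.   -2.26]
x [ 0.031 -1.    -0.002] y [-1.    -0.031  0.001] z [-0.001  0.002 -1.   ]
898 [ 0.57551196 -0.34044789  0.05057504]
3113 [ 0.67582186 -0.3493327   0.03001021] [ 0.77643139 -0.2697401   0.03627472]
[ 0.67582186 -0.3493327   0.03001021]
```

View pics/w11.png

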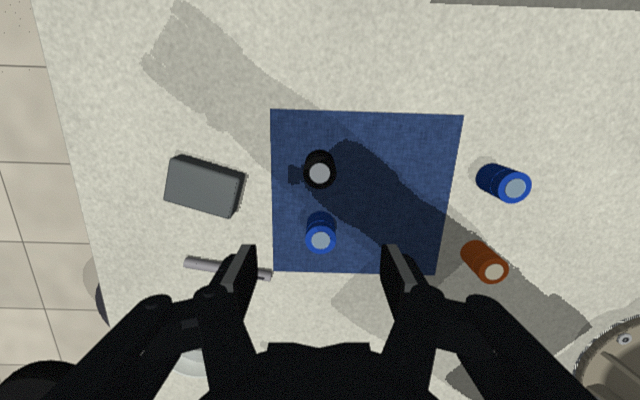

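Black C is directly under the tool at (320,172), with blue at (320,238) left alone and the case well clear. I pick C.

```bash

python3 -m creep '{"hand":[66,66,66,66,66],"delta_pos":[[0,0,0.045],[0,0,0.045],[0,0,0.045],[0,0,0.045],[0,0,0.045]],"turn":[0,0,0,0,0]}' | grep tcp
python3 -m creep '{"hand":[66,66,66,66,60],"delta_pos":[[0,0,0.03],[0,0,0.03],[0,0,0],[0,0,0],[0,0,0]],"turn":[0,0,0,0,0]}' 40|egrep 'tcp|force'
python3 -m creep '{"hand":[30,30,30,30,30],"delta_pos":[[0,0,0],[0,0,0],[0,0,0],[0,0,0],[0,0,0]],"turn":[0,0,0,0,0]}' |egrep 'tcp|gap'
python3 -m creep '{"hand":[30,30,30,30,30],"delta_pos":[[0,0,0],[0,0,-0.039],[0,0,-0.052],[0,0,-0.052],[0,0,-0.052]],"turn":[0,0,0,0,0]}' |egrep 'tcp|gap'
python3 -m creep '{"hand":[30,30,30,30,30],"delta_pos":[[-0.0445,0.0046,0],[-0.0445,0.0046,0],[-0.0445,0.0046,0],[-0.0445,0.0046,0],[-0.0445,0.0046,0]],"turn":[0,0,0,0,0]}' |grep tcp
python3 -m creep '{"hand":[30,30,30,30,30],"delta_pos":[[-0.0445,0.0046,0],[-0.0445,0.0046,0],[-0.0445,0.0046,0],[-0.0445,0.0046,0],[-0.0445,0.0046,0]],"turn":[0,0,0,0,0]}' |grep tcp
python3 -m creep '{"hand":[30,30,30,30,30],"delta_pos":[[-0.0445,0.0046,0],[-0.0445,0.0046,0],[-0.0445,0.0046,0],[-0.0445,0.0046,0],[-0.0445,0.0046,0]],"turn":[0,0,0,0,0]}' 
python3 -c "
from h import *
st();c=cam('wrist');save(c,'w12.png')"
```

```text
tcp_pos: [0.5749, -0.3384, 0.0716]
tcp_pos: [0.576, -0.3395, 0.0274]
wrist_force: [1.5, -0.1, 1.0]
tcp_pos: [0.5768, -0.3405, 0.0291]
finger_gap: 0.0392
tcp_pos: [0.5751, -0.3392, 0.1846]
finger_gap: 0.0389
tcp_pos: [0.5512, -0.1608, 0.1833]
tcp_pos: [0.5273, 0.0168, 0.1833]
clock: 30.43
tcp_pos: [0.5033, 0.1943, 0.1834]
orientation: [-0.001, 0.718, -0.696, 0.0]
wrist_force: [1.4, -0.4, -1.4]
finger_gap: 0.0389
t 30.43 tcp [0.5033 0.1943 0.1834] F [ 1.4 -0.4 -1.4] gap 0.0389 j [ 0.22  0.27 -0.16  1.14  0.   -1.38]
x [ 0.031 -1.    -0.   ] y [-1.    -0.031 -0.001] z [ 0.001  0.001 -1.   ]
```

View pics/w12.png

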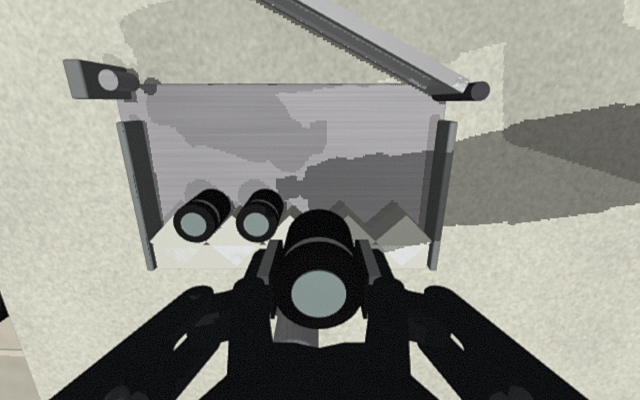

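```bash

python3 -m creep '{"hand":[30,30,30,30,30],"delta_pos":[[0.003,0,0.045],[0,0,0.045],[0,0,0.045],[0,0,0.025],[0,0,0.0125]],"turn":[0,0,0,0,0]}' |egrep 'tcp|force'
python3 -m creep '{"hand":[30,30,30,30,30],"delta_pos":[[0,0,0.004],[0,0,0.003],[0,0,0.002],[0,0,0.001],[0,0,0.001]],"turn":[0,0,0,0,0]}'|egrep 'tcp|force'
python3 -m creep '{"hand":[30,30,30,45,52],"delta_pos":[[0,0,0.001],[0,0,0],[0,0,0],[0,0,0],[0,0,0]],"turn":[0,0,0,0,0]}'|egrep 'tcp|force|gap'
python3 -m creep '{"hand":[52,52,52,52,52],"delta_pos":[[0,0,0],[0,0,0],[0.01,0,0],[0.022,0,0],[0.022,0,0]],"turn":[0,0,0,0,0]}'|egrep 'tcp|force|gap'
python3 -m creep '{"hand":[0,0,0,0,0],"delta_pos":[[0.006,0,0],[0,0,0],[0,0,0],[0,0,0],[0,0,0]],"turn":[0,0,0,0,0]}'|egrep 'tcp|force|gap'
python3 -m creep '{"hand":[0,0,0,0,0],"delta_pos":[[0,0,0],[0,0,0.008],[0,0,0.008],[0,0,0],[0,0,0]],"turn":[0,0,0,0,0]}'|egrep 'tcp|force|gap'
python3 chk.py w13.png x
```

```text
tcp_pos: [0.5015, 0.1896, 0.0418]
wrist_force: [-0.7, 0.3, -0.6]
tcp_pos: [0.5051, 0.1903, 0.0373]
wrist_force: [-0.8, -0.1, -1.1]
tcp_pos: [0.5046, 0.1903, 0.036]
wrist_force: [0.4, -0.7, 0.1]
finger_gap: 0.052
tcp_pos: [0.5051, 0.1465, 0.035]
wrist_force: [-0.7, -0.8, -0.6]
finger_gap: 0.0518
tcp_pos: [0.5054, 0.1426, 0.0351]
wrist_force: [-1.0, -0.9, -0.0]
finger_gap: -0.0
tcp_pos: [0.5046, 0.1422, 0.0214]
wrist_force: [0.1, -0.7, -0.3]
finger_gap: -0.0001
t 32.98 tcp [0.5046 0.1422 0.0214] F [ 0.1 -0.7 -0.3] gap -0.0001 j [ 0.12  0.39 -0.43  0.75  0.   -1.48]
x [ 0.031 -1.     0.   ] y [-1.    -0.031  0.002] z [-0.002 -0.    -1.   ]
scene 102 xy [0.5051 0.1912] [0.043 0.036] station (np.float64(-0.0286), np.float64(0.008))
scene 125 xy [0.5629 0.2271] [0.049 0.04 ] station (np.float64(0.0301), np.float64(0.0422))
scene 132 xy [0.6221 0.2294] [0.045 0.041] station (np.float64(0.0894), np.float64(0.0428))
scene mat [ 0.3369 -0.2127] [0.048 0.038] [162. 101.  69.]
scene mat [ 0.3381 -0.3289] [0.045 0.039] [ 68.  86. 128.]
scene mat [ 0.5707 -0.2522] [0.045 0.038] [ 51.  73. 124.]
side 87 xy [0.6207 0.231 ] [0.039 0.045] station (np.float64(0.0881), np.float64(0.0444))
side mat [ 0.3369 -0.212 ] [0.038 0.044] [147.  97.  62.]
side mat [ 0.5692 -0.2528] [0.038 0.04 ] [ 54.  79. 125.]
side mat [ 0.3374 -0.3296] [0.038 0.04 ] [ 57.  80. 124.]
```

Expected stop is y ≈ 0.1955.

```bash

python3 -m creep '{"hand":[0,0,0,0,0],"delta_pos":[[-0.01,0,0],[-0.01,0,0],[-0.008,0,0],[-0.008,0,0],[-0.008,0,0]],"turn":[0,0,0,0,0]}'|egrep 'tcp|force'
python3 -m creep '{"hand":[0,0,0,0,0],"delta_pos":[[-0.004,0,0],[-0.004,0,0],[-0.004,0,0],[-0.003,0,0],[-0.001,0,0]],"turn":[0,0,0,0,0]}'|egrep 'tcp|force'
python3 -m creep '{"hand":[0,0,0,0,0],"delta_pos":[[-0.001,0,0],[-0.001,0,0],[-0.001,0,0],[-0.001,0,0],[0,0,0]],"turn":[0,0,0,0,0]}'|egrep 'tcp|force'
python3 -m creep '{"hand":[0,0,0,0,0],"delta_pos":[[-0.001,0,0],[-0.001,0,0],[-0.001,0,0],[0,0,0],[0,0,0]],"turn":[0,0,0,0,0]}'|egrep 'tcp|force'
python3 -m creep '{"hand":[0,0,0,0,0],"delta_pos":[[-0.001,0,0],[-0.001,0,0],[0,0,0],[0,0,0],[0,0,0]],"turn":[0,0,0,0,0]}'|egrep 'tcp|force'
```

```text
tcp_pos: [0.5044, 0.1781, 0.0225]
wrist_force: [-0.2, -1.7, 0.9]
tcp_pos: [0.5039, 0.1904, 0.0223]
wrist_force: [0.6, -1.7, 1.5]
tcp_pos: [0.5038, 0.1933, 0.0223]
wrist_force: [0.2, -0.5, 0.8]
tcp_pos: [0.5033, 0.1951, 0.0222]
wrist_force: [-0.9, -6.2, 2.2]
tcp_pos: [0.5033, 0.1953, 0.0222]
wrist_force: [-0.3, -9.8, 3.0]
```

```bash

python3 -m creep '{"hand":[0,0,0,0,0],"delta_pos":[[0.015,0,0],[0.025,0,0],[0,0,-0.04],[0,0,-0.05],[0,0,-0.05]],"turn":[0,0,0,0,0]}'|egrep 'tcp|force'
python3 -m creep '{"hand":[0,0,0,0,0],"delta_pos":[[0.035,-0.01,-0.01],[0.04,-0.01,-0.02],[0,-0.01,-0.04],[0,0,-0.04],[0,0,-0.04]],"turn":[0,0,0,0,0]}'|egrep 'tcp|force'
python3 chk.py w14.png; python3 -c "
from h import *
for n in ('scene','side','wrist'):
  c=cam(n)
  if n!='wrist': save(c,n+'14.png')
  P=cloud(c);z=P[...,2];dr=(z>.074)&(z<.085)&(P[...,1]<.13)&(P[...,1]>-.06)&(P[...,0]>.36)&(P[...,0]<.68);q=P[dr];print('door',np.polyfit(q[:,0],q[:,1],1),q.min(0),q.max(0))
  for d in env.pinpoint(n,'guard_push')[:2]: print(d['score'],px2w(c,*d['location'],.046))
"
```

```text
tcp_pos: [0.5036, 0.1649, 0.1346]
wrist_force: [0.9, 0.9, 0.6]
tcp_pos: [0.5307, 0.1054, 0.2554]
wrist_force: [1.0, -0.1, 1.0]
t 36.0 tcp [0.5307 0.1054 0.2554] F [ 1.  -0.1  1. ] gap 0.0001 j [ 0.05  0.24 -0.02  1.31  0.   -1.55]
x [ 0.03  -1.    -0.002] y [-1.   -0.03  0.  ] z [-0.     0.002 -1.   ]
wrist 713 xy [0.5804 0.2096] [0.039 0.041] station (np.float64(0.0472), np.float64(0.0242))
wrist 726 xy [0.6241 0.229 ] [0.04 0.04] station (np.float64(0.0914), np.float64(0.0423))
wrist 95 xy [0.4902 0.2228] [0.01 0.03] station (np.float64(-0.0426), np.float64(0.04))
scene 109 xy [0.5014 0.2247] [0.046 0.039] station (np.float64(-0.0313), np.float64(0.0416))
scene 254 xy [0.601 0.218] [0.089 0.061] station (np.float64(0.0679), np.float64(0.032))
scene mat [ 0.3379 -0.2127] [0.045 0.038] [161. 100.  68.]
scene mat [ 0.3402 -0.329 ] [0.05  0.039] [ 65.  82. 123.]
scene mat [ 0.5709 -0.2523] [0.045 0.039] [ 50.  72. 122.]
side 82 xy [0.6207 0.2302] [0.039 0.046] station (np.float64(0.0881), np.float64(0.0435))
side 86 xy [0.5012 0.2232] [0.038 0.048] station (np.float64(-0.0316), np.float64(0.0402))
side 85 xy [0.5778 0.2102] [0.038 0.044] station (np.float64(0.0445), np.float64(0.0249))
side mat [ 0.3368 -0.2144] [0.038 0.044] [145.  96.  61.]
side mat [ 0.5692 -0.2518] [0.038 0.041] [ 53.  78. 123.]
side mat [ 0.3376 -0.3297] [0.038 0.04 ] [ 59.  82. 125.]
door [-0.45321388  0.27791367] [ 0.38781406 -0.01857436  0.07413203] [0.64829571 0.10591896 0.08491418]
0.91 [0.57022943 0.00656506 0.046     ]
0.56 [0.38707044 0.11119149 0.046     ]
door [-0.4487266   0.27328012] [ 0.37768287 -0.0214404   0.07402483] [0.64379076 0.10527335 0.0849891 ]
0.79 [0.58753361 0.00584753 0.046     ]
door [-0.45439276  0.27900579] [ 0.38628495 -0.01807744  0.07405589] [0.64658521 0.1084198  0.08497402]
0.89 [0.58517388 0.00394359 0.046     ]
0.25 [0.38577502 0.1023295  0.046     ]
```

View pics/w14.png

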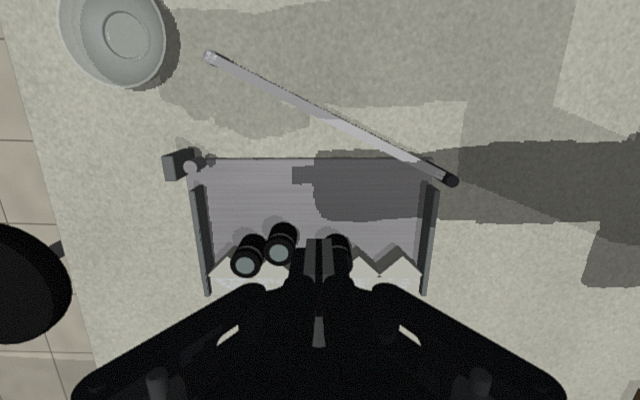

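View pics/scene14.png

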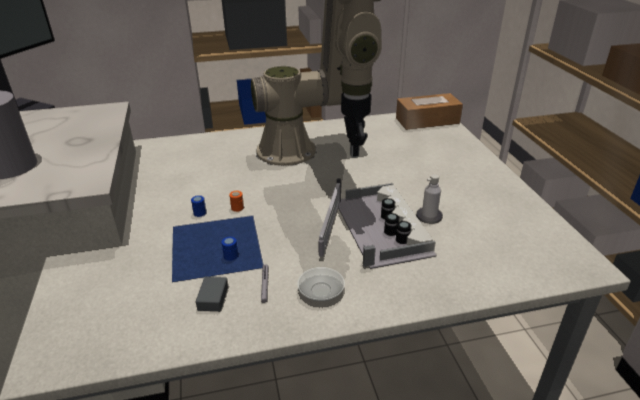

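The knock has happened. The notch 2 barrel now stands about 24 mm off its seat, at wrist pixel (280,245) and world (0.580,0.210), still upright; barrels 1 and 3 are home. I'll regrasp it with the jaws at 45°, which avoids barrel 3, and set it in front of the notch again.

```bash

python3 -m creep '{"hand":[54,54,54,54,54],"delta_pos":[[-0.0256,-0.013,0],[-0.0256,-0.013,0],[-0.0256,-0.013,0],[-0.0256,-0.013,0],[-0.0256,-0.013,0]],"turn":[0,0,0,0,0]}'|egrep 'tcp|force'
python3 -m creep '{"hand":[54,54,54,54,54],"delta_pos":[[0,0,0],[0,0,0],[0,0,0],[0,0,0],[0,0,0]],"turn":[1,1,1,1,1]}'|egrep 'tcp|force'
python3 -m creep '{"hand":[54,54,54,54,54],"delta_pos":[[0,0,0.03],[0,0,0.03],[0,0,0.02],[0,0,0],[0,0,0]],"turn":[1,1,1,1,0]}'|egrep 'tcp|force'
python3 chk.py w15.png
```

```text
tcp_pos: [0.5792, 0.211, 0.2532]
wrist_force: [1.0, 0.3, 0.8]
tcp_pos: [0.5788, 0.2103, 0.253]
wrist_force: [-0.6, 0.4, -0.1]
tcp_pos: [0.5778, 0.2098, 0.1876]
wrist_force: [-0.1, 0.4, 0.1]
t 37.7 tcp [0.5778 0.2098 0.1876] F [-0.1  0.4  0.1] gap 0.0541 j [ 0.22  0.41  0.06  1.22  0.   -0.6 ]
x [-0.686 -0.727  0.004] y [-0.727  0.686  0.003] z [-0.005 -0.001 -1.   ]
wrist 1606 xy [0.5038 0.2257] [0.04 0.04] station (np.float64(-0.0289), np.float64(0.0426))
wrist 1391 xy [0.58   0.2099] [0.04 0.04] station (np.float64(0.0467), np.float64(0.0245))
wrist 1236 xy [0.6237 0.2291] [0.04 0.04] station (np.float64(0.091), np.float64(0.0424))
scene 111 xy [0.5036 0.2245] [0.046 0.04 ] station (np.float64(-0.0292), np.float64(0.0414))
scene 124 xy [0.5795 0.2088] [0.041 0.039] station (np.float64(0.0463), np.float64(0.0235))
scene 131 xy [0.6218 0.228 ] [0.048 0.039] station (np.float64(0.0891), np.float64(0.0414))
scene mat [ 0.3395 -0.213 ] [0.043 0.038] [164. 102.  69.]
scene mat [ 0.34   -0.3288] [0.049 0.039] [ 70.  87. 129.]
scene mat [ 0.5702 -0.2521] [0.046 0.038] [ 53.  75. 126.]
side 88 xy [0.621  0.2303] [0.039 0.044] station (np.float64(0.0883), np.float64(0.0437))
side 92 xy [0.5011 0.2253] [0.038 0.045] station (np.float64(-0.0317), np.float64(0.0422))
side 86 xy [0.578  0.2121] [0.038 0.046] station (np.float64(0.0448), np.float64(0.0268))
side mat [ 0.3372 -0.2123] [0.038 0.046] [147.  97.  62.]
side mat [ 0.5694 -0.2521] [0.038 0.042] [ 52.  77. 123.]
side mat [ 0.3373 -0.33  ] [0.039 0.043] [ 55.  78. 122.]
```

View pics/w15.png

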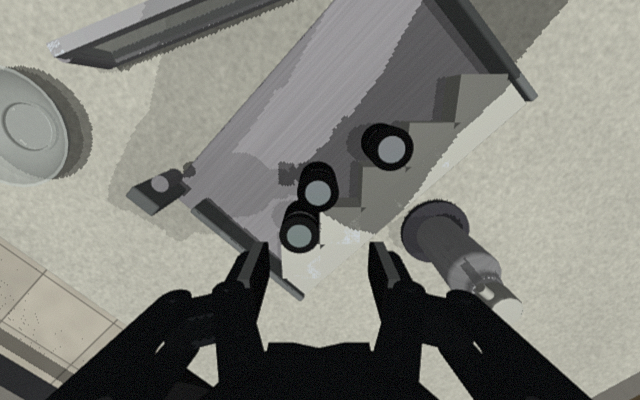

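```bash

python3 -m creep '{"hand":[54,54,54,54,54],"delta_pos":[[-0.0013,-0.0014,0.02],[0,0,0.025],[0,0,0.025],[0,0,0.025],[0,0,0.025]],"turn":[0,0,0,0,0]}'|egrep 'tcp|force'
python3 -m creep '{"hand":[54,54,54,54,54],"delta_pos":[[0,0,0.025],[0,0,0.025],[0,0,0.018],[0,0,0],[0,0,0]],"turn":[0,0,0,0,0]}'|egrep 'tcp|force'
```

```text
tcp_pos: [0.5815, 0.2102, 0.0944]
wrist_force: [0.3, -0.4, -0.0]
tcp_pos: [0.5807, 0.21, 0.0398]
wrist_force: [-0.3, -0.1, -0.9]
```

```bash

python3 -m creep '{"hand":[54,30,30,30,30],"delta_pos":[[0,0,0.004],[0,0,0],[0,0,0],[0,0,0],[0,0,0]],"turn":[0,0,0,0,0]}' 40|egrep 'tcp|force|gap'
python3 -m creep '{"hand":[30,30,30,30,30],"delta_pos":[[0,0,0],[0,0,-0.03],[0,0,-0.04],[0,0,-0.04],[0,0,-0.03]],"turn":[0,0,0,0,0]}' |egrep 'tcp|force|gap'
python3 -m creep '{"hand":[30,30,30,30,30],"delta_pos":[[0,0,0],[0,0,0],[0,0,0],[0,0,0],[0,0,0]],"turn":[-1,-1,-1,-1,-1]}' |egrep 'tcp|force|gap'
python3 -m creep '{"hand":[30,30,30,30,30],"delta_pos":[[0,0,0],[0,0,0],[0,0,0],[0,0,0],[0,0,0]],"turn":[-1,-1,-1,-1,0]}' |egrep 'tcp|force|gap'
python3 chk.py w16.png
```

```text
tcp_pos: [0.5819, 0.2103, 0.0381]
wrist_force: [0.1, 0.9, 5.5]
finger_gap: 0.0389
tcp_pos: [0.581, 0.21, 0.1509]
wrist_force: [0.9, 0.1, -1.7]
finger_gap: 0.0388
tcp_pos: [0.5805, 0.2099, 0.1484]
wrist_force: [-0.5, -0.9, -1.5]
finger_gap: 0.0389
tcp_pos: [0.5805, 0.2099, 0.1483]
wrist_force: [0.3, 0.7, -2.1]
finger_gap: 0.0393
t 40.35 tcp [0.5805 0.2099 0.1483] F [ 0.3  0.7 -2.1] gap 0.0393 j [ 0.22  0.44 -0.01  1.13 -0.   -1.39]
x [ 0.033 -0.999  0.   ] y [-0.999 -0.033  0.001] z [-0.001 -0.    -1.   ]
wrist 1572 xy [0.6245 0.2291] [0.039 0.04 ] station (np.float64(0.0918), np.float64(0.0423))
wrist 1789 xy [0.5044 0.2257] [0.04  0.041] station (np.float64(-0.0283), np.float64(0.0426))
scene 63 xy [0.5043 0.2215] [0.041 0.036] station (np.float64(-0.0286), np.float64(0.0384))
scene 131 xy [0.6224 0.2289] [0.045 0.04 ] station (np.float64(0.0897), np.float64(0.0422))
scene mat [ 0.3397 -0.2128] [0.042 0.038] [165. 103.  70.]
scene mat [ 0.3424 -0.3289] [0.049 0.039] [ 68.  86. 127.]
scene mat [ 0.5697 -0.2521] [0.047 0.038] [ 51.  74. 125.]
side 88 xy [0.6207 0.2297] [0.039 0.043] station (np.float64(0.088), np.float64(0.043))
side 90 xy [0.5011 0.2255] [0.038 0.042] station (np.float64(-0.0317), np.float64(0.0425))
side mat [ 0.3369 -0.2121] [0.038 0.044] [145.  96.  62.]
side mat [ 0.5692 -0.2527] [0.038 0.042] [ 53.  78. 123.]
side mat [ 0.3375 -0.3291] [0.038 0.041] [ 57.  80. 123.]
```

View pics/w16.png

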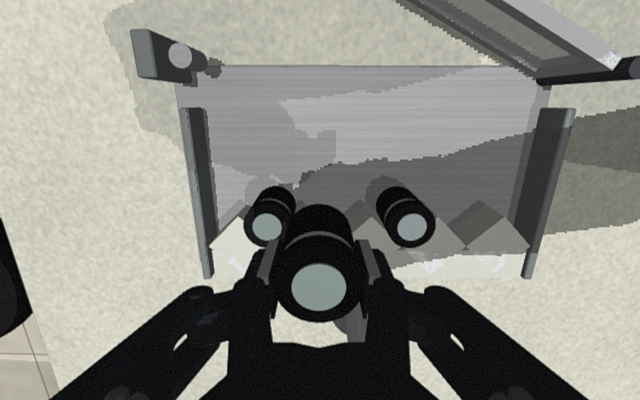

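```bash

python3 -m creep '{"hand":[30,30,30,30,30],"delta_pos":[[0.024,0.022,0],[0,0,0.03],[0,0,0.035],[0,0,0.03],[0,0,0.02]],"turn":[0,0,0,0,0]}' |egrep 'tcp|force|gap'
python3 -m creep '{"hand":[30,30,30,30,30],"delta_pos":[[0,0,0.01],[0,0,0.006],[0,0,0.003],[0,0,0.001],[0,0,0]],"turn":[0,0,0,0,0]}' |egrep 'tcp|force|gap'
```

```text
tcp_pos: [0.5625, 0.1899, 0.0545]
wrist_force: [-0.9, 0.1, -1.9]
finger_gap: 0.0392
tcp_pos: [0.5647, 0.1905, 0.0416]
wrist_force: [1.5, 0.3, -1.1]
finger_gap: 0.039
```

```bash

python3 -m creep '{"hand":[30,30,30,30,52],"delta_pos":[[0,0,0.0025],[0,0,0.0015],[0,0,0],[0,0,0],[0,0,0]],"turn":[0,0,0,0,0]}'|egrep 'tcp|force|gap'
python3 -m creep '{"hand":[52,52,52,52,52],"delta_pos":[[0,0,0],[0,0,0],[0.01,0,0],[0.022,0,0],[0.022,0,0]],"turn":[0,0,0,0,0]}'|egrep 'tcp|force|gap'
python3 -m creep '{"hand":[0,0,0,0,0],"delta_pos":[[0.006,0,0],[0,0,0],[0,0,0],[0,0,0],[0,0,0]],"turn":[0,0,0,0,0]}'|egrep 'tcp|force|gap'
python3 -m creep '{"hand":[0,0,0,0,0],"delta_pos":[[0,0,0],[0,0,0.01],[0,0,0.01],[0,0,0],[0,0,0]],"turn":[0,0,0,0,0]}'|egrep 'tcp|force|gap'
python3 chk.py w17.png x | grep -v mat
```

```text
tcp_pos: [0.5642, 0.1904, 0.0379]
wrist_force: [-0.6, -0.8, -0.5]
finger_gap: 0.0497
tcp_pos: [0.565, 0.1467, 0.0374]
wrist_force: [-0.2, 0.8, 0.1]
finger_gap: 0.0522
tcp_pos: [0.5653, 0.143, 0.0375]
wrist_force: [-0.3, -0.1, 0.5]
finger_gap: 0.0004
tcp_pos: [0.5643, 0.1424, 0.0203]
wrist_force: [0.2, -0.4, 0.2]
finger_gap: 0.0002
t 43.0 tcp [0.5643 0.1424 0.0203] F [ 0.2 -0.4  0.2] gap 0.0002 j [ 0.11  0.49 -0.27  0.81  0.   -1.49]
x [ 0.031 -1.     0.   ] y [-1.    -0.031  0.002] z [-0.002 -0.    -1.   ]
scene 112 xy [0.5043 0.2253] [0.043 0.041] station (np.float64(-0.0285), np.float64(0.0421))
scene 101 xy [0.5649 0.1885] [0.044 0.036] station (np.float64(0.031), np.float64(0.0035))
scene 131 xy [0.6212 0.2286] [0.043 0.04 ] station (np.float64(0.0885), np.float64(0.0419))
side 79 xy [0.5012 0.2249] [0.038 0.042] station (np.float64(-0.0315), np.float64(0.0419))
```

Tip is about 1 mm above the floor plate, so I raise it slightly and push. Expected stop is y ≈ 0.1973.

```bash

python3 -m creep '{"hand":[0,0,0,0,0],"delta_pos":[[-0.01,0,-0.003],[-0.01,0,0],[-0.008,0,0],[-0.008,0,0],[-0.008,0,0]],"turn":[0,0,0,0,0]}'|egrep 'tcp|force'
python3 -m creep '{"hand":[0,0,0,0,0],"delta_pos":[[-0.004,0,0],[-0.004,0,0],[-0.004,0,0],[-0.004,0,0],[-0.002,0,0]],"turn":[0,0,0,0,0]}'|egrep 'tcp|force'
python3 -m creep '{"hand":[0,0,0,0,0],"delta_pos":[[-0.001,0,0],[-0.001,0,0],[-0.001,0,0],[-0.001,0,0],[0,0,0]],"turn":[0,0,0,0,0]}'|egrep 'tcp|force'
python3 -m creep '{"hand":[0,0,0,0,0],"delta_pos":[[-0.001,0,0],[-0.001,0,0],[-0.001,0,0],[0,0,0],[0,0,0]],"turn":[0,0,0,0,0]}'|egrep 'tcp|force'
python3 -m creep '{"hand":[0,0,0,0,0],"delta_pos":[[-0.001,0,0],[-0.001,0,0],[0,0,0],[0,0,0],[0,0,0]],"turn":[0,0,0,0,0]}'|egrep 'tcp|force'
```

```text
tcp_pos: [0.5644, 0.1783, 0.0242]
wrist_force: [-0.2, -2.6, 1.8]
tcp_pos: [0.5638, 0.1922, 0.0239]
wrist_force: [-1.1, -2.0, -0.1]
tcp_pos: [0.5637, 0.1951, 0.0239]
wrist_force: [0.3, -1.1, 0.2]
tcp_pos: [0.5633, 0.1971, 0.0238]
wrist_force: [-0.7, -3.7, 2.4]
tcp_pos: [0.5632, 0.1973, 0.0239]
wrist_force: [-1.2, -9.6, 2.5]
```

```bash

python3 -m creep '{"hand":[0,0,0,0,0],"delta_pos":[[0.015,0,0],[0.025,0,0],[0,0,-0.04],[0,0,-0.05],[0,0,-0.05]],"turn":[0,0,0,0,0]}'|egrep 'tcp|force'
python3 -m creep '{"hand":[0,0,0,0,0],"delta_pos":[[0.035,0,-0.01],[0.04,0,-0.02],[0.04,0,-0.02],[0.04,0,-0.01],[0.04,0,-0.01]],"turn":[0,0,0,0,0]}'|egrep 'tcp|force'
python3 chk.py w18.png
```

```text
tcp_pos: [0.5636, 0.1667, 0.136]
wrist_force: [1.4, 0.9, 0.3]
tcp_pos: [0.57, 0.0101, 0.1932]
wrist_force: [-0.0, -0.9, 0.6]
t 46.02 tcp [0.57   0.0101 0.1932] F [-0.  -0.9  0.6] gap -0.0001 j [-0.12  0.32 -0.07  1.18  0.   -1.73]
x [ 0.032 -0.999 -0.001] y [-0.999 -0.032 -0.003] z [ 0.003  0.001 -1.   ]
scene 109 xy [0.505 0.225] [0.042 0.041] station (np.float64(-0.0278), np.float64(0.0418))
scene 123 xy [0.5638 0.2272] [0.045 0.039] station (np.float64(0.0311), np.float64(0.0423))
scene 131 xy [0.6231 0.2281] [0.043 0.042] station (np.float64(0.0904), np.float64(0.0414))
scene mat [ 0.3379 -0.2126] [0.047 0.037] [163. 102.  69.]
scene mat [ 0.3382 -0.3289] [0.043 0.039] [ 68.  85. 127.]
scene mat [ 0.5688 -0.2523] [0.048 0.038] [ 49.  71. 121.]
side 90 xy [0.5013 0.2232] [0.038 0.045] station (np.float64(-0.0315), np.float64(0.0401))
side mat [ 0.3369 -0.2114] [0.038 0.044] [149.  99.  63.]
side mat [ 0.5694 -0.2524] [0.038 0.043] [ 53.  78. 124.]
side mat [ 0.3373 -0.3293] [0.038 0.041] [ 58.  82. 126.]
```

View pics/w18.png

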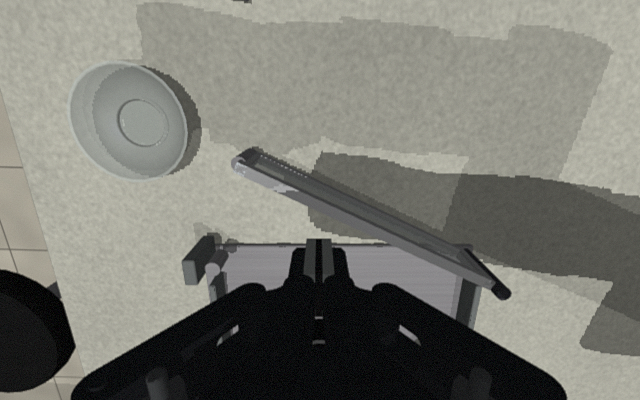

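```bash

python3 -m creep '{"hand":[0,0,0,0,0],"delta_pos":[[0.035,0,0],[0.035,0,0],[0,0,0.04],[0,0,0.045],[0,0,0.045]],"turn":[0,0,0,0,0]}'|egrep 'tcp|force'
python3 -m creep '{"hand":[0,0,0,0,0],"delta_pos":[[0,0,0.045],[0,0,0.004],[-0.008,0,0],[-0.008,0,0],[-0.005,0,0]],"turn":[0,0,0,0,0]}'|egrep 'tcp|force'
python3 -c "
from h import *
st();c=cam('side');save(c,'d19.png',(120,240,240,400),5)"
```

```text
tcp_pos: [0.5719, -0.0442, 0.0872]
wrist_force: [0.1, 0.1, 0.5]
tcp_pos: [0.5724, -0.0269, 0.0511]
wrist_force: [0.0, -0.7, 0.6]
t 47.0 tcp [ 0.5724 -0.0269  0.0511] F [ 0.  -0.7  0.6] gap -0.0002 j [-0.19  0.43 -0.27  0.86  0.   -1.79]
x [ 0.032 -0.999  0.   ] y [-0.999 -0.032 -0.004] z [ 0.004  0.    -1.   ]
```

View pics/d19.png

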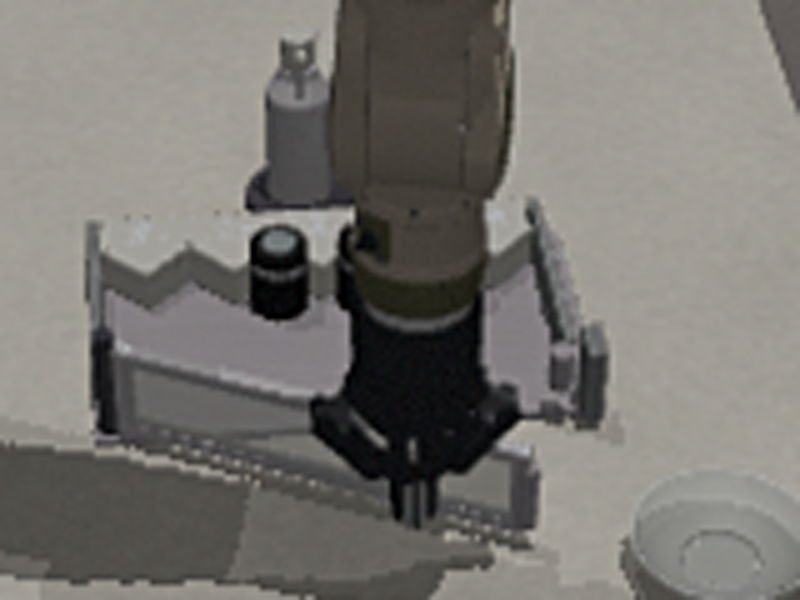

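```bash

python3 -m creep '{"hand":[0,0,0,0,0],"delta_pos":[[-0.010,-0.0035,0],[-0.010,-0.0035,0],[-0.010,-0.0035,0],[-0.010,-0.0035,0],[-0.010,-0.0035,0]],"turn":[0,0,0,0,0]}'|egrep 'tcp|force'
python3 -m creep '{"hand":[0,0,0,0,0],"delta_pos":[[-0.010,-0.0025,0],[-0.010,-0.0025,0],[-0.010,-0.0025,0],[-0.010,-0.002,0],[-0.008,-0.002,0]],"turn":[0,0,0,0,0]}'|egrep 'tcp|force'
python3 -c "
from h import *
c=cam('side');save(c,'d20.png',(120,240,240,400),5)
P=cloud(c);z=P[...,2];dr=(z>.074)&(z<.085)&(P[...,1]<.13)&(P[...,1]>-.06)&(P[...,0]>.36)&(P[...,0]<.50);q=P[dr];print('door',np.polyfit(q[:,0],q[:,1],1),q.min(0),q.max(0))
"
```

```text
tcp_pos: [0.5839, 0.0134, 0.049]
wrist_force: [-0.5, 0.6, 0.2]
tcp_pos: [0.5913, 0.0521, 0.0485]
wrist_force: [0.3, -0.8, 0.1]
door [-0.14383914  0.1555202 ] [0.37783131 0.07510705 0.07428314] [0.49994397 0.10564622 0.08499428]
```

View pics/d20.png

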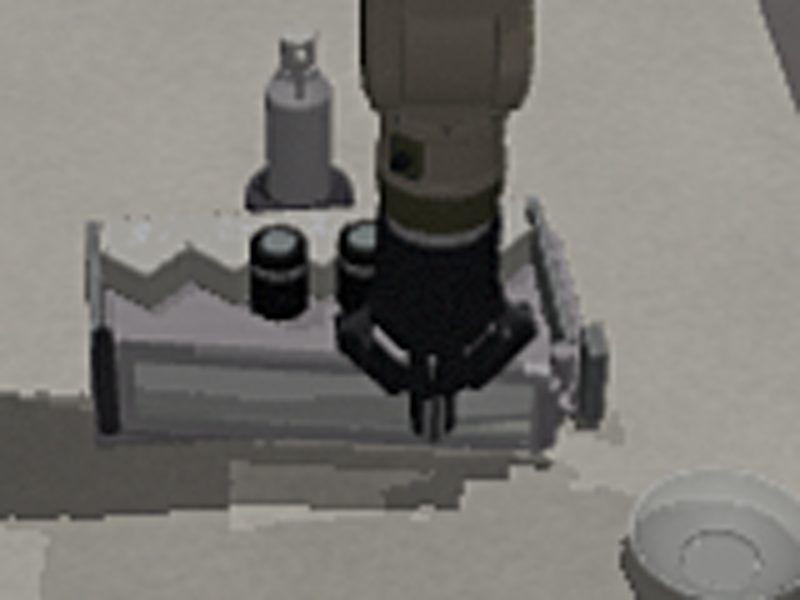

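```bash

python3 -m creep '{"hand":[0,0,0,0,0],"delta_pos":[[-0.006,-0.001,0],[-0.006,-0.001,0],[-0.005,-0.001,0],[-0.005,0,0],[-0.004,0,0]],"turn":[0,0,0,0,0]}'|egrep 'tcp|force'
python3 -m creep '{"hand":[0,0,0,0,0],"delta_pos":[[-0.002,0,0],[-0.002,0,0],[-0.002,0,0],[-0.002,0,0],[-0.002,0,0]],"turn":[0,0,0,0,0]}'|egrep 'tcp|force'
python3 -m creep '{"hand":[0,0,0,0,0],"delta_pos":[[-0.002,0,0],[-0.002,0,0],[-0.002,0,0],[-0.002,0,0],[-0.002,0,0]],"turn":[0,0,0,0,0]}'|egrep 'tcp|force'
```

```text
tcp_pos: [0.5932, 0.0723, 0.0487]
wrist_force: [-0.0, -0.1, 0.1]
tcp_pos: [0.593, 0.0777, 0.0488]
wrist_force: [0.2, -12.2, 1.2]
tcp_pos: [0.5931, 0.0852, 0.049]
wrist_force: [1.6, -6.6, 2.2]
```

```bash

python3 -m creep '{"hand":[0,0,0,0,0],"delta_pos":[[-0.002,0,0],[-0.002,0,0],[-0.002,0,0],[-0.001,0,0],[-0.001,0,0]],"turn":[0,0,0,0,0]}'|egrep 'tcp|force'
python3 -m creep '{"hand":[0,0,0,0,0],"delta_pos":[[-0.001,0,0],[-0.001,0,0],[-0.001,0,0],[-0.001,0,0],[0,0,0]],"turn":[0,0,0,0,0]}'|egrep 'tcp|force'
python3 -c "
from h import *
c=cam('side');P=cloud(c);z=P[...,2];dr=(z>.074)&(z<.085)&(P[...,1]<.13)&(P[...,1]>-.06)&(P[...,0]>.36)&(P[...,0]<.54);q=P[dr];print('door',np.polyfit(q[:,0],q[:,1],1),q.min(0),q.max(0))
"
```

```text
tcp_pos: [0.5929, 0.0927, 0.0492]
wrist_force: [0.4, -11.4, 4.0]
tcp_pos: [0.5929, 0.0927, 0.0493]
wrist_force: [-0.2, -18.2, 4.4]
door [0.04407839 0.08331193] [0.38072149 0.09162783 0.07400745] [0.53947107 0.11507214 0.08499699]
```

```bash

python3 -m creep '{"hand":[0,0,0,0,0],"delta_pos":[[0.015,0,0],[0.03,0,0],[0.01,0,-0.04],[0,0,-0.05],[0,0,-0.05]],"turn":[0,0,0,0,0]}'|egrep 'tcp|force'
python3 -m creep '{"hand":[0,0,0,0,0],"delta_pos":[[0,0,-0.045],[0,0.03,-0.035],[-0.035,0.03,0],[-0.045,0,0],[-0.04,0,0]],"turn":[0,0,0,0,0]}'|egrep 'tcp|force'
python3 chk.py w21.png;python3 -c "
from h import *
for n in ('scene','side','wrist'):
  c=cam(n);save(c,n+'21b.png')
  P=cloud(c);z=P[...,2];dr=(z>.074)&(z<.085)&(P[...,1]<.16)&(P[...,1]>-.06)&(P[...,0]>.36)&(P[...,0]<.68);q=P[dr];print('door',np.polyfit(q[:,0],q[:,1],1),q.min(0),q.max(0))
  cap=(z>.125)&(z<.16)&(abs(P[...,0]-.53)<.05)&(abs(P[...,1]-.35)<.05)
  q=P[cap];q=q[q[:,2]>.14]
  if len(q): print('cap',len(q),(q.min(0)+q.max(0))/2,np.ptp(q,axis=0),np.median(q,0))
  for d in env.pinpoint(n,'cap_top')[:2]: print(d['score'],np.round(d['location']),px2w(c,*d['location'],.145))
"
```

```text
tcp_pos: [0.5922, 0.0534, 0.1604]
wrist_force: [1.4, -0.1, 0.0]
tcp_pos: [0.5414, 0.1493, 0.2256]
wrist_force: [0.4, 0.4, -0.2]
t 50.9 tcp [0.5414 0.1493 0.2256] F [ 0.4  0.4 -0.2] gap 0.0003 j [ 0.13  0.29 -0.02  1.25  0.   -1.48]
x [ 0.03  -1.    -0.002] y [-1.    -0.03  -0.001] z [ 0.001  0.002 -1.   ]
wrist 805 xy [0.5044 0.2255] [0.039 0.04 ] station (np.float64(-0.0283), np.float64(0.0424))
wrist 924 xy [0.624  0.2289] [0.04 0.04] station (np.float64(0.0913), np.float64(0.0422))
wrist 559 xy [0.5651 0.2257] [0.038 0.038] station (np.float64(0.0324), np.float64(0.0407))
scene 109 xy [0.5036 0.2245] [0.044 0.04 ] station (np.float64(-0.0292), np.float64(0.0414))
scene 123 xy [0.564  0.2263] [0.04  0.041] station (np.float64(0.0312), np.float64(0.0414))
scene 131 xy [0.6215 0.2295] [0.044 0.042] station (np.float64(0.0888), np.float64(0.0429))
scene mat [ 0.3371 -0.2131] [0.045 0.038] [161. 100.  68.]
scene mat [ 0.3404 -0.329 ] [0.046 0.039] [ 69.  86. 128.]
scene mat [ 0.5707 -0.2523] [0.045 0.039] [ 51.  73. 123.]
side 86 xy [0.6207 0.2292] [0.039 0.043] station (np.float64(0.0
[... 299 characters left out ...]
042] [ 52.  77. 123.]
side mat [ 0.3375 -0.3299] [0.038 0.04 ] [ 56.  79. 123.]
door [0.0342615  0.08758567] [0.38774257 0.09524642 0.07406584] [0.67088686 0.11771418 0.08490895]
cap 48 [0.52467467 0.35067134 0.14534024] [0.02809188 0.03039218 0.01005205] [0.52673547 0.35042272 0.1460737 ]
0.51 [175. 436.] [0.52014872 0.35867517 0.145     ]
0.22 [220. 398.] [0.7036329  0.17632106 0.145     ]
door [0.03792268 0.08604691] [0.38048133 0.09349328 0.07409273] [0.66587115 0.12145042 0.08479043]
cap 6 [0.52790235 0.35821088 0.14740361] [0.0068963 0.0167519 0.0066456] [0.5290113  0.35682191 0.1459409 ]
door [0.03268591 0.08978455] [0.38731417 0.09599668 0.07400806] [0.67085067 0.11641449 0.08488022]
```

View pics/wrist21b.png

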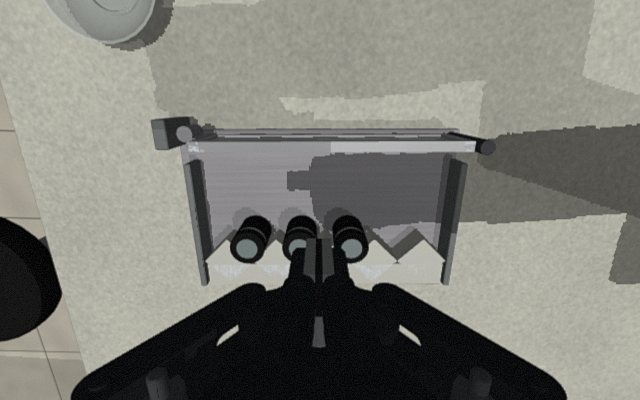

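```bash

python3 -m creep '{"hand":[0,0,0,0,0],"delta_pos":[[0,0,-0.04],[-0.045,0.004,-0.01],[-0.045,0,0],[-0.045,0,0],[-0.045,0,0]],"turn":[0,0,0,0,0]}'|egrep 'tcp|force'
python3 -m creep '{"hand":[0,0,0,0,0],"delta_pos":[[-0.045,0,0],[-0.045,0,0],[-0.045,0,0],[-0.03,0,0],[0,0,0]],"turn":[0,0,0,0,0]}'|egrep 'tcp|force'
python3 -c "
from h import *
st()
for n in ('scene','side','wrist'):
  c=cam(n)
  if n=='wrist':save(c,n+'22.png')
  P=cloud(c);z=P[...,2]
  for lo in (.134,.141):
    cap=(z>lo)&(z<.15)&(abs(P[...,0]-.53)<.05)&(abs(P[...,1]-.35)<.05)
    q=P[cap]
    if len(q): print(n,'cap',len(q),(q.min(0)+q.max(0))/2,np.ptp(q,axis=0),np.median(q,0),np.argwhere(cap).mean(0))
  can=(z>.085)&(z<.105)&(abs(P[...,0]-.53)<.05)&(abs(P[...,1]-.35)<.05);q=P[can]
  if len(q): print(n,'can',len(q),q.min(0),q.max(0))
  for d in env.pinpoint(n,'cap_top')[:2]: print(d['score'],np.round(d['location']),px2w(c,*d['location'],.145))
"
```

```text
tcp_pos: [0.5357, 0.2922, 0.2652]
wrist_force: [0.5, -0.1, -0.9]
tcp_pos: [0.5305, 0.4275, 0.2633]
wrist_force: [-1.1, -1.1, -0.6]
t 52.18 tcp [0.5305 0.4275 0.2633] F [-1.1 -1.1 -0.6] gap -0.0002 j [ 0.56  0.53  0.43  1.47  0.   -1.05]
x [ 0.034 -0.999 -0.001] y [-0.999 -0.034  0.001] z [-0.001  0.001 -1.   ]
scene cap 70 [0.52494114 0.3478446  0.14193589] [0.02966616 0.0354928  0.01579496] [0.52729555 0.34762176 0.1439684 ] [177.72857143 433.3       ]
scene cap 44 [0.52494114 0.34906389 0.1454897 ] [0.02966616 0.03305422 0.00868734] [0.52635111 0.35034628 0.14553858] [176.63636364 433.90909091]
scene can 106 [0.50851075 0.32821    0.08522602] [0.54760616 0.3749533  0.10493335]
0.65 [175. 435.] [0.51885994 0.35579838 0.145     ]
side cap 44 [0.52049734 0.34792209 0.14192002] [0.02186638 0.03626983 0.01522376] [0.52056933 0.34657402 0.14371765] [128.38636364 299.22727273]
side cap 28 [0.52049734 0.34792209 0.14598604] [0.02186638 0.03626983 0.00709172] [0.52056933 0.34686815 0.14583938] [127.39285714 299.25      ]
side can 78 [0.49812175 0.32644943 0.08520336] [0.54124518 0.36823981 0.10436872]
0.62 [128. 301.] [0.52593333 0.34782912 0.145     ]
wrist cap 839 [0.52450491 0.3496213  0.14007719] [0.02485752 0.03525581 0.01132455] [0.52483372 0.3523544  0.14336518] [113.39809297 330.72109654]
wrist cap 705 [0.52414013 0.3547986  0.14339054] [0.02412796 0.02483806 0.00469783] [0.52428919 0.35410749 0.14356353] [116.49361702 331.02978723]
wrist can 646 [0.50118218 0.33119839 0.09318715] [0.54749611 0.37771087 0.10498166]
0.88 [116. 330.] [0.52527902 0.35383927 0.145     ]
```

View pics/wrist22.png

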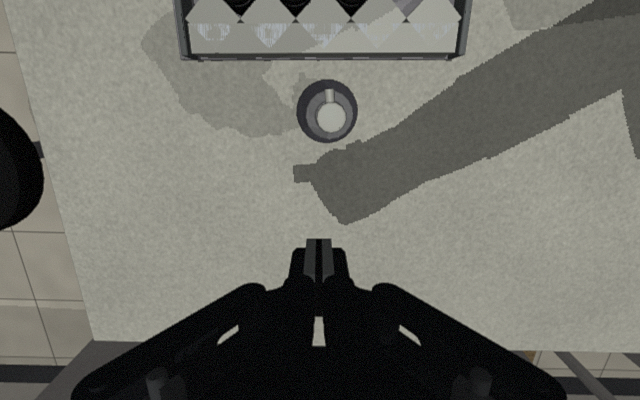

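The wrist view shows the white cap at (330,116), so its centre is (0.5245, 0.354). I move the closed fingers over it.

```bash

python3 -m creep '{"hand":[0,0,0,0,0],"delta_pos":[[0.03,0.0036,0],[0.031,0.0035,0],[0.031,0.0035,0],[0,0,0.03],[0,0,0.03]],"turn":[0,0,0,0,0]}'|egrep 'tcp|force'
python3 -m creep '{"hand":[0,0,0,0,0],"delta_pos":[[0,0,0.03],[0,0,0.02],[0,0,0.008],[0,0,0],[0,0,0]],"turn":[0,0,0,0,0]}'|egrep 'tcp|force'
```

```text
tcp_pos: [0.5264, 0.3477, 0.2191]
wrist_force: [0.2, 0.2, -0.1]
tcp_pos: [0.5252, 0.3494, 0.1711]
wrist_force: [-0.1, 0.1, 0.8]
```

```bash

python3 -m creep '{"hand":[0,0,0,0,0],"delta_pos":[[-0.006,0,0],[0,0,0.004],[0,0,0.004],[0,0,0.004],[0,0,0]],"turn":[0,0,0,0,0]}'|egrep 'tcp|force'
python3 -m creep '{"hand":[0,0,0,0,0],"delta_pos":[[0,0,0.002],[0,0,0.002],[0,0,0.002],[0,0,0.001],[0,0,0]],"turn":[0,0,0,0,0]}'|egrep 'tcp|force'
python3 -m creep '{"hand":[0,0,0,0,0],"delta_pos":[[0,0,0.001],[0,0,0.001],[0,0,0.001],[0,0,0.001],[0,0,0]],"turn":[0,0,0,0,0]}'|egrep 'tcp|force'
```

```text
tcp_pos: [0.5243, 0.3547, 0.16]
wrist_force: [-0.1, 0.8, 0.0]
tcp_pos: [0.5247, 0.3548, 0.1553]
wrist_force: [-1.0, -0.1, 2.1]
tcp_pos: [0.5247, 0.3548, 0.1521]
wrist_force: [-0.7, -0.7, 4.3]
```

```bash

python3 -m creep '{"hand":[0,0,0,0,0],"delta_pos":[[0,0,0.001],[0,0,0.001],[0,0,0.001],[0,0,0.001],[0,0,0]],"turn":[0,0,0,0,0]}'|egrep 'tcp|force'
python3 -m creep '{"hand":[0,0,0,0,0],"delta_pos":[[0,0,0.001],[0,0,0.001],[0,0,0.001],[0,0,0.001],[0,0,0]],"turn":[0,0,0,0,0]}'|egrep 'tcp|force'
python3 -m creep '{"hand":[0,0,0,0,0],"delta_pos":[[0,0,0.001],[0,0,0.001],[0,0,0],[0,0,0],[0,0,0]],"turn":[0,0,0,0,0]}'|egrep 'tcp|force'
```

```text
tcp_pos: [0.5247, 0.3548, 0.1493]
wrist_force: [-1.9, -0.7, 7.6]
tcp_pos: [0.5248, 0.3548, 0.1488]
wrist_force: [-5.6, -2.6, 20.2]
tcp_pos: [0.5249, 0.3549, 0.1488]
wrist_force: [-8.0, -5.1, 26.9]
```

The cap is bottomed on its hard stop after 7 mm of travel. I release and lift clear.

```bash

python3 -m creep '{"hand":[0,0,0,0,0],"delta_pos":[[0,0,-0.01],[0,0,-0.02],[0,0,-0.04],[0,0,-0.045],[0,0,-0.02]],"turn":[0,0,0,0,0]}'|egrep 'tcp|force'
python3 -m creep '{"hand":[0,0,0,0,0],"delta_pos":[[-0.03,0,0],[-0.035,0,0],[-0.03,0,0],[0,0,0],[0,0,0]],"turn":[0,0,0,0,0]}'|egrep 'tcp|force'
python3 chk.py w23.png;python3 -c "
from h import *
for n in ('scene','side','wrist'):
  c=cam(n)
  if n=='scene':save(c,n+'23.png')
  P=cloud(c);z=P[...,2]
  cap=(z>.125)&(z<.152)&(abs(P[...,0]-.5245)<.009)&(abs(P[...,1]-.355)<.008);q=P[cap]
  if len(q): print(n,'captop z',np.percentile(q[:,2],[50,90]))
  dr=(z>.074)&(z<.085)&(P[...,1]<.16)&(P[...,1]>-.06)&(P[...,0]>.36)&(P[...,0]<.68);q=P[dr]
  if len(q)>50: print('door',np.polyfit(q[:,0],q[:,1],1))
  for t,zz in (('dish_mid',.015),('lens_case_mid',.0175),('torch_mid',.008)):
    for d in env.pinpoint(n,t)[:1]: print(n,t,px2w(c,*d['location'],zz).round(3))
"
```

```text
tcp_pos: [0.5257, 0.3553, 0.2559]
wrist_force: [1.3, -0.4, 0.9]
tcp_pos: [0.5219, 0.4316, 0.2506]
wrist_force: [0.7, -0.2, -0.0]
t 56.65 tcp [0.5219 0.4316 0.2506] F [ 0.7 -0.2 -0. ] gap -0.0001 j [ 0.57  0.52  0.39  1.43 -0.   -1.03]
x [ 0.033 -0.999  0.001] y [-0.999 -0.033  0.001] z [-0.001 -0.001 -1.   ]
scene 109 xy [0.5032 0.2246] [0.044 0.04 ] station (np.float64(-0.0296), np.float64(0.0415))
scene 122 xy [0.5627 0.2276] [0.042 0.041] station (np.float64(0.03), np.float64(0.0427))
scene 134 xy [0.6243 0.2276] [0.04  0.039] station (np.float64(0.0916), np.float64(0.0408))
scene mat [ 0.3389 -0.2129] [0.044 0.038] [162. 100.  67.]
scene mat [ 0.3391 -0.3289] [0.049 0.039] [ 66.  83. 124.]
scene mat [ 0.571  -0.2521] [0.042 0.038] [ 49.  71. 121.]
side 92 xy [0.621  0.2291] [0.038 0.045] station (np.float64(0.0883), np.float64(0.0425))
side 83 xy [0.5605 0.2263] [0.035 0.048] station (np.float64(0.0278), np.float64(0.0414))
side 91 xy [0.5012 0.2244] [0.038 0.045] station (np.float64(-0.0316), np.float64(0.0414))
side mat [ 0.337 -0.213] [0.038 0.044] [144.  95.  61.]
side mat [ 0.5695 -0.2522] [0.039 0.043] [ 52.  76. 121.]
side mat [ 0.3374 -0.3287] [0.038 0.044] [ 55.  78. 121.]
scene captop z [0.14560086 0.14850862]
door [0.03455631 0.08752965]
scene dish_mid [ 0.756 -0.034  0.015]
scene lens_case_mid [ 0.721 -0.309  0.017]
scene torch_mid [ 0.718 -0.181  0.008]
side captop z [0.14712582 0.15117338]
door [0.03734312 0.08664617]
side dish_mid [ 0.766 -0.028  0.015]
side lens_case_mid [ 0.719 -0.315  0.018]
side torch_mid [0.505 0.261 0.008]
wrist captop z [0.14376492 0.14461449]
```

```bash
python3 -c "
import cv2
im=cv2.imread('pics/scene23.png');cv2.imwrite('pics/scene23c.png',cv2.resize(im[150:320,150:470],None,fx=2.5,fy=2.5,interpolation=2))"
```

```text
(no output)
```

View pics/scene23c.png

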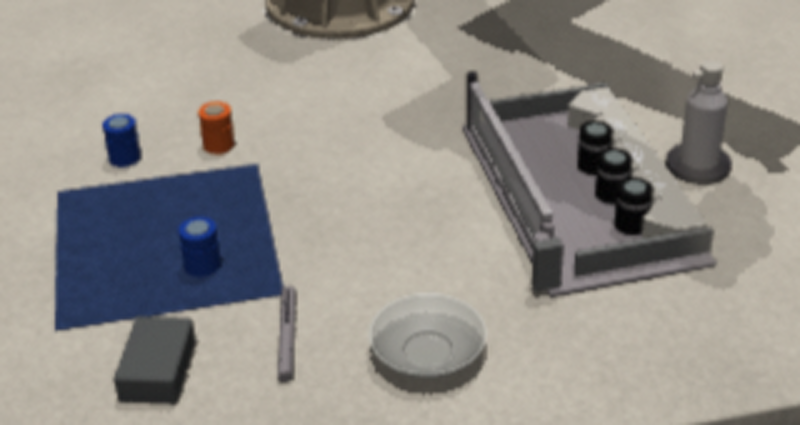

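Three barrels are in notches 1–3, the door is shut, the cap is up again, and the bystanders and look-alikes have not moved. Handing in.

```bash
python3 -c "
from h import *
st();print(env.hand_in())"
```

```text
t 57.4 tcp [0.5223 0.4307 0.252 ] F [ 0.2 -0.1 -0.5] gap 0.0004 j [ 0.57  0.52  0.39  1.43  0.   -1.03]
x [ 0.031 -1.    -0.   ] y [-1.    -0.031 -0.   ] z [ 0.  0. -1.]
the job is handed in; nothing more can be done
None
```

The job is done and handed in at 57.4 s: all three black barrels are home, the door is shut, and the cap was then pressed and sprang back.

- **Barrels:** There were three black barrels in view and no fourth. They stand in notches 1, 2 and 3; each push ended at a firm stop of 10–15 N at the point where I expected the seat. The notch 2 barrel was knocked about 24 mm aside after seating, so I regrasped it and pushed it home again.
- **Door:** I pushed it over its catch until it stopped at 18 N. It then lay along the station's x axis, within what the cameras can show.
- **Cap:** I pressed it 7 mm to a hard stop at 27 N and let go. Its top was back at about 145 mm.
- **Left alone:** The dish, the case and the blue and orange look-alikes measure where they started. The scene camera puts the torch about 15 mm from its first reading, within that network's scatter, and it looks unmoved in the picture.

**Disagreements:**
- The cameras place the barrels about 2 mm in front of the nominal seat depth. They do so equally for all three, so I took it as error in my station fit rather than a gap.
- One last side-camera reading for the torch, (0.505, 0.261), was a false detection; that spot lies on the V-block.

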